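# Fetch the calibration weight from behind the reagent bottles

## Task

The brass calibration weight stands hemmed in behind the three reagent bottles. Without shifting the weight, first move all three bottles to stand on the green tray; then set the weight upright in the middle of the balance pan; then put each bottle back upright in the middle of the pad of its own colour. Set everything down gently: never tip a bottle over and drop nothing.

Things in the scene. Friction and masses are not known exactly. Their poses are not given: they have to be found in the camera images.
- bottle_red_mid (a point): red-capped reagent bottle: upright, 118 mm tall, white round body 50 mm in diameter up to 74 mm with a red label band, 26 mm neck, red screw cap 34 mm in diameter from 92 to 118 mm above its foot (a good grip from above). About 0.14 kg. Point: on the axis half-way up, 59 mm above the foot; z along the axis. It starts standing on the red pad.
- bottle_blue_mid (a point): blue-capped reagent bottle: upright, 118 mm tall, white round body 50 mm in diameter up to 74 mm with a blue label band, 26 mm neck, blue screw cap 34 mm in diameter from 92 to 118 mm above its foot (a good grip from above). About 0.14 kg. Point: on the axis half-way up, 59 mm above the foot; z along the axis. It starts standing on the blue pad.
- bottle_yellow_mid (a point): yellow-capped reagent bottle: upright, 118 mm tall, white round body 50 mm in diameter up to 74 mm with a yellow label band, 26 mm neck, yellow screw cap 34 mm in diameter from 92 to 118 mm above its foot (a good grip from above). About 0.14 kg. Point: on the axis half-way up, 59 mm above the foot; z along the axis. It starts standing on the yellow pad.
- pad_red_top (a point): red round pad, 66 mm in diameter, 3 mm thick, fixed on the floor of the white tray: the home of the red-capped bottle. Point: centre of its top face, z up. The three pads lie in a row, 80 mm apart, along the tray's side nearest the robot, in any order; this point's x axis points away from the robot, square to the row.
- pad_blue_top (a point): blue round pad, 66 mm in diameter, 3 mm thick, fixed on the floor of the white tray: the home of the blue-capped bottle. Point: centre of its top face, z up. The three pads lie in a row, 80 mm apart, along the tray's side nearest the robot, in any order; this point's x axis points away from the robot, square to the row.
- pad_yellow_top (a point): yellow round pad, 66 mm in diameter, 3 mm thick, fixed on the floor of the white tray: the home of the yellow-capped bottle. Point: centre of its top face, z up. The three pads lie in a row, 80 mm apart, along the tray's side nearest the robot, in any order; this point's x axis points away from the robot, square to the row.
- weight_mid (a point): brass weight: round, 46 mm tall, body 40 mm in diameter up to 30 mm, then a neck and a 24 mm head; 0.3 kg. Point: on its axis half-way up, 23 mm above its foot; z along the axis. It starts on the white tray's floor, close behind the row of bottles seen from the robot (55 mm from the row's line). A 102 mm tall tube rack stands 110 mm behind it; a 13 mm high dish and a flat spatula lie in the tray's back corners.
- pan (a point): round steel pan of the grey balance, 110 mm in diameter, its top 60 mm above the table; rigid. The balance is 220 x 170 mm, its casing 49 mm high, with a dark display on the robot's side of the pan. This point is the centre of the pan's top face, z up.
- side_tray_floor (a point): empty green tray on the table, the side area: 240 mm (x) by 180 mm (y), rim 8 mm high and 5 mm thick. This point is the centre of its floor's top face, 4 mm above the table; x along its long side, z up. Fixed. It stands to one side of the white enamel tray, the balance to the other; which is where varies.
Things that resemble listed ones, but are neither listed nor needed, are in the scene too. What is shaped like the part that bears bottle_red_mid but orange is not meant.

How it is judged:
On the way, in this order (a step that is already met when the one before it is completed fails the run):
1. all three bottles stand released on the green tray, the weight not yet shifted (x of bottle_red_mid in the frame of side_tray_floor between -0.1 and 0.1 m and y of bottle_red_mid in the frame of side_tray_floor between -0.07 and 0.07 m and z of bottle_red_mid in the frame of side_tray_floor between 0.053 and 0.065 m and linear speed of each of bottle_red, bottle_blue, bottle_yellow below 0.03 m/s and angle between each of bottle_red_mid, bottle_blue_mid, bottle_yellow_mid's own z axis and vertical below 0.12 rad and contact force between the fingers and bottle_red below 0.1 N and x of bottle_blue_mid in the frame of side_tray_floor between -0.1 and 0.1 m and y of bottle_blue_mid in the frame of side_tray_floor between -0.07 and 0.07 m and z of bottle_blue_mid in the frame of side_tray_floor between 0.053 and 0.065 m and contact force between the fingers and bottle_blue below 0.1 N and x of bottle_yellow_mid in the frame of side_tray_floor between -0.1 and 0.1 m and y of bottle_yellow_mid in the frame of side_tray_floor between -0.07 and 0.07 m and z of bottle_yellow_mid in the frame of side_tray_floor between 0.053 and 0.065 m and contact force between the fingers and bottle_yellow below 0.1 N and distance of weight_mid from where it was at the start of the episode below 0.02 m), for 0.1 s.
2. the weight stands released in the middle of the balance pan, the bottles still on the green tray (horizontal distance between weight_mid and pan below 0.015 m and z of weight_mid in the frame of pan between 0.018 and 0.028 m and linear speed of each of weight, bottle_red, bottle_blue, bottle_yellow below 0.03 m/s and angle between each of weight_mid, bottle_red_mid, bottle_blue_mid, bottle_yellow_mid's own z axis and vertical below 0.12 rad and x of bottle_red_mid in the frame of side_tray_floor between -0.1 and 0.1 m and y of bottle_red_mid in the frame of side_tray_floor between -0.07 and 0.07 m and z of bottle_red_mid in the frame of side_tray_floor between 0.053 and 0.065 m and contact force between the fingers and bottle_red below 0.1 N and x of bottle_blue_mid in the frame of side_tray_floor between -0.1 and 0.1 m and y of bottle_blue_mid in the frame of side_tray_floor between -0.07 and 0.07 m and z of bottle_blue_mid in the frame of side_tray_floor between 0.053 and 0.065 m and contact force between the fingers and bottle_blue below 0.1 N and x of bottle_yellow_mid in the frame of side_tray_floor between -0.1 and 0.1 m and y of bottle_yellow_mid in the frame of side_tray_floor between -0.07 and 0.07 m and z of bottle_yellow_mid in the frame of side_tray_floor between 0.053 and 0.065 m and contact force between the fingers and bottle_yellow below 0.1 N and contact force between the fingers and weight below 0.1 N), for 0.1 s.
At the end, for the whole second after the job is handed in: The weight stands upright and at rest on the balance pan within 15 mm of its centre, and each bottle stands upright and at rest on the pad of its own colour within 15 mm of its centre (horizontal distance between weight_mid and pan below 0.015 m and z of weight_mid in the frame of pan between 0.018 and 0.028 m and linear speed of each of weight, bottle_red, bottle_blue, bottle_yellow below 0.03 m/s and angle between each of weight_mid, bottle_red_mid, bottle_blue_mid, bottle_yellow_mid's own z axis and vertical below 0.12 rad and horizontal distance between bottle_red_mid and pad_red_top below 0.015 m and z of bottle_red_mid in the frame of pad_red_top between 0.053 and 0.065 m and horizontal distance between bottle_blue_mid and pad_blue_top below 0.015 m and z of bottle_blue_mid in the frame of pad_blue_top between 0.053 and 0.065 m and horizontal distance between bottle_yellow_mid and pad_yellow_top below 0.015 m and z of bottle_yellow_mid in the frame of pad_yellow_top between 0.053 and 0.065 m); the robot touches nothing.
It fails at once if a bottle is tipped over (angle between any of bottle_red_mid, bottle_blue_mid, bottle_yellow_mid's own z axis and vertical above 0.6 rad).
It fails at once if a bottle or the weight is dropped (out of the fingers and faster than 0.45 m/s, a fall of 10 mm) ((linear speed of bottle_red above 0.45 m/s and contact force between the fingers and bottle_red below 0.1 N) or (linear speed of bottle_blue above 0.45 m/s and contact force between the fingers and bottle_blue below 0.1 N) or (linear speed of bottle_yellow above 0.45 m/s and contact force between the fingers and bottle_yellow below 0.1 N) or (linear speed of weight above 0.45 m/s and contact force between the fingers and weight below 0.1 N)).
It fails at once if the weight is rammed on to the balance (over 60 N) (contact force between weight and balance above 60 N).
It also fails if it takes over 141 s, if anything falls off the work surface, if the arm or the gripper's body presses on something with over 40 N, if the wrist force passes 120 N, or if a joint passes its speed limit or range.

## Robot

A 6-joint arm with a two-finger parallel gripper is mounted at the origin on the work surface. World frame = base frame: x ahead of the robot, y to its left, z up, the work surface at z = 0. Lengths are in m, angles in rad, forces in N, time in s.
With the tool pointing down it reaches from about 0.25 to 0.725 m from the base axis. Payload 4 kg.
Tool frame: the origin (TCP) lies between the finger pads; the fingertips stand 17 mm ahead of it and the grasp point (between the pads) lies 2 mm behind it; z points along the fingers, x is the direction in which the jaws open and shut, and the axes are right-handed (so a half turn about z gives the same grasp; the last joint's range is limited). The gripper opens to 85 mm and grips with 20 to 120 N. Pads are 22 mm wide; open, the fingers measure 114 mm over their backs; the gripper's body (76 mm by 85 mm) begins 54 mm behind the grasp point. The pads swing forward as they close: fully open they stand 13 mm farther back than shut.
Start: joints at [-1.162, 0.241, 0.005, 1.335, 0, 1.571], TCP at [0.199, -0.459, 0.248] pointing down, gripper open.
Joint ranges: [-2.72, 2.72], [-1.05, 1.87], [-1.09, 1.28], [-1.99, 2.15], [-1.42, 1.44], [-3.14, 3.14]. Speed limits (rad/s): [2.79, 2.79, 3.14, 3.14, 3.14, 3.14].

## Interface

Orientations are given as a unit quaternion [x, y, z, w].
In Python, from rig import get_obs, grab_frame, finish_job, silhouettes gives the robot as it stands.
- The arm moves only by the tool jog_arm, never from a script. Its argument "series" is a list that holds one entry, the list of rows, each a list of 5 numbers: the shift along the tool's x, y, z in m, then the turn about the tool's z in rad, then the gripper's target within -1 to 1 (shut at 1, half-way at 0, fully open at -1). A call has 1 to 8 rows; each row shifts and turns the pose as measured when the row begins, along the tool's axes as they then stand; what a row does not reach is not made up. A row lasts 1/8 s, in which the tool goes at most 62.5 mm and 10.7 degrees, less where a joint would pass 70% of its speed; a pose out of reach is approached as far as the arm can. A call with a gripper value outside its range is refused whole. The fingers move at their own pace and stop on an object; the grip force is fixed at half the most. Time passes only in rows, so rows that do not move let the fingers close. It gives the time, the measured TCP pose, the force and the opening at its end, in the units of the state.
- get_obs(): the state, without advancing time (a new reading comes with each control period).
- grab_frame(name): name is "scene" or "top" or "wrist"; returns a dict with "img" (480x640x3 uint8, red, green, blue), "camera_matrix" (3x3 intrinsics, pixels), "distortion" ([k1, k2, p1, p2, k3] as OpenCV has them; the pictures are not rectified), "R" (3x3) and "t" (3): a world point X has camera coordinates R X + t. Camera axes: x right, y down, z forward; pixel columns grow to the right and rows downward; lengths in m; the calibration is good to about 2 mm. A picture is of the moment at which its call begins. There is no depth.
- finish_job(): hands the job in, once; it reports no verdict.
Trained networks look in a picture, given as the dict that the camera call returned (one of the last four; its "shot" number tells which), for a name from the list of things; names that differ only in an ending like _2 or _b are one class to them, and where a whole thing is asked for, a point or a joint stands for the part that bears it (a point fixed in the world has none). Each returns a list of dicts, best first, with "score" (0 to 1); they miss things now and then, are a little off and sometimes report something else, mostly with a low value. They report only what shows in the picture. A call takes as long as a camera call. They do not tell look-alikes from the thing itself.
- silhouettes(query, picture): "mask" (480x640 bool, what is visible of it) and "bbox" ([left, top, right, bottom] in pixels, round what is visible of it).
The state is a dict: "t": time; "joints": joint angles; "qvel": joint speeds; "tau": joint torques, N m; "eef_pos": TCP position; "ee_rot": TCP orientation; "ft_force": force on the tool from outside, world axes, zero at the start; "wrist_torque": the same for the moment, N m; "grip_width": finger opening in m.
Only numpy, scipy, OpenCV 4.12 (cv2) and the standard library are available. Lean on these libraries where they do the work, as an engineer would, in place of code of your own. Each camera call takes 0.05 s, during which the arm holds its last target.

## Working session

There is one attempt and no reset: what is moved stays moved. The work goes in short steps, Python scripts to look and compute and a tool call to move; the robot and the scene stay as the last step left them, time stands still between calls to the robot, and variables do not carry over. Pictures are saved under pics/ and viewed, and the job is handed in when it is done.

Besides the shell and the picture viewer there is one more tool, called as name(argument=value, ...), one argument or row to a line, values as JSON. jog_arm: Moves the arm, as the interface text tells. Its arguments: {"type":"object","properties":{"series":{"type":"array"}},"required":["series"]}

```bash
ls; mkdir -p pics; cat > h.py <<'E'
import numpy as np, cv2
from rig import get_obs, grab_frame, finish_job, silhouettes
def save(f,n): cv2.imwrite('pics/'+n+'.png', f['img'][:,:,::-1])
def ray(f,px):
    K=np.array(f['camera_matrix']);d=np.array(f['distortion']);R=np.array(f['R']);t=np.array(f['t'])
    u=cv2.undistortPoints(np.array([[px]],float),K,d)[0,0]
    return -R.T@t, R.T@np.array([u[0],u[1],1])
def at_z(f,px,z):
    c,d=ray(f,px); return c+d*(z-c[2])/d[2]
def proj(f,X):
    p,_=cv2.projectPoints(np.array(X,float).reshape(-1,1,3),cv2.Rodrigues(np.array(f['R']))[0],np.array(f['t']),np.array(f['camera_matrix']),np.array(f['distortion']))
    return p[:,0]
E
python3 - <<'E'
from h import *
print(get_obs())
for n in ['scene','top','wrist']:
    f=grab_frame(n); save(f,n+'0'); print(n,f['shot'],-np.array(f['R']).T@f['t'])
print(get_obs()['t'])
E
```

```text
pics
{'t': 0.0, 'joints': array([-1.16198798e+00,  2.41424750e-01,  3.69682553e-03,  1.33521432e+00,
       -1.29827853e-05,  1.57080494e+00]), 'qvel': array([-7.23685790e-04,  1.38730778e-03,  1.46107010e-03, -1.20988020e-04,
        7.57539642e-05, -2.13523984e-03]), 'tau': array([ 8.00171565e-04, -3.72319829e+01,  2.52406150e+01,  1.70498178e-02,
        7.16366230e-05,  1.03191644e-05]), 'eef_pos': array([ 0.19851008, -0.45823447,  0.2473966 ]), 'ee_rot': array([ 8.35914667e-01, -5.48858378e-01, -9.00469590e-04, -5.83468242e-04]), 'ft_force': array([0.53744947, 0.65607764, 0.35895641]), 'wrist_torque': array([-0.01770184, -0.00992428,  0.02791454]), 'grip_width': 0.08560067862142834}
scene 1 [0.90288041 0.28235364 0.72690141]
top 2 [ 0.51186042 -0.00799157  0.8885858 ]
wrist 3 [ 0.27501946 -0.42421161  0.37220621]
0.15
```

View pics/scene0.png

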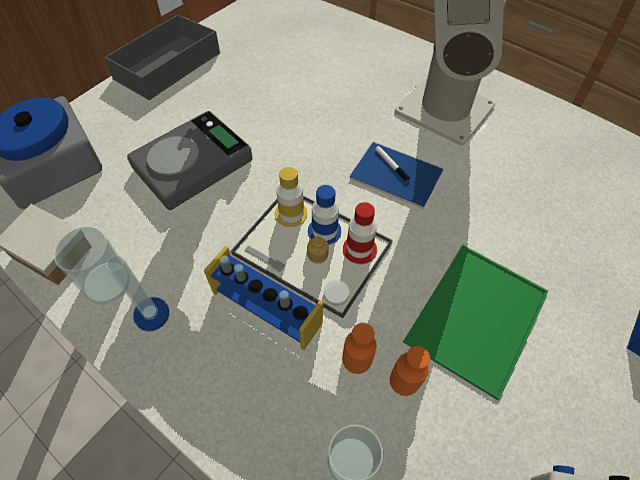

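View pics/top0.png

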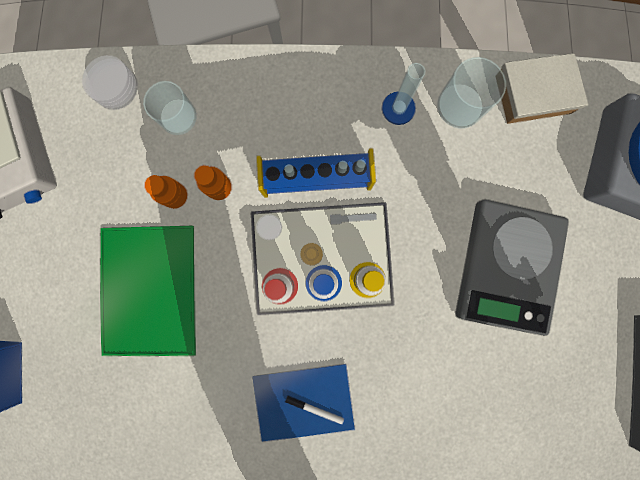

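View pics/wrist0.png

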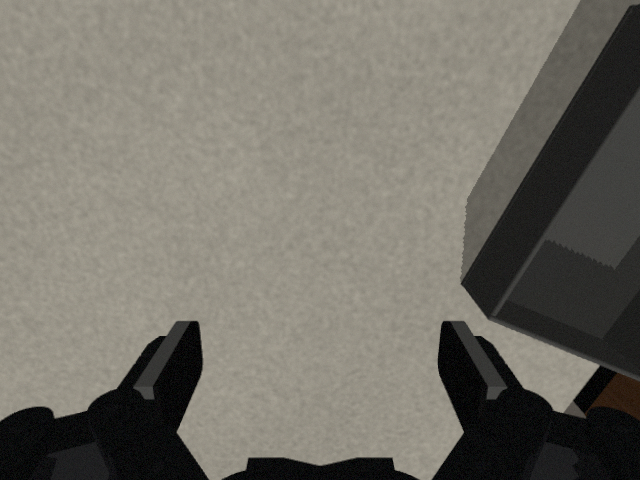

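Top view: red, blue and yellow caps are at about (276,288), (323,285) and (371,280), and the weight is at (311,253). The pan is at (523,248) and the green tray's centre at (148,290). The orange bottles at (165,190) and (212,182) are the look-alikes. Next I fit model silhouettes in the top and scene views.

```bash
cat > fit.py <<'E'
from h import *
from scipy.optimize import minimize
A=np.linspace(0,2*np.pi,40,endpoint=False)
BOT=[(0,.025),(.074,.025),None,(.074,.013),(.092,.013),None,(.092,.017),(.118,.017)]
WT=[(0,.020),(.030,.020),None,(.030,.012),(.046,.012)]
def render(f,prof,x,y,z):
    S=2
    m=np.zeros((480*S,640*S),np.uint8); g=[]
    for e in list(prof)+[None]:
        if e is None:
            P=proj(f,np.concatenate(g)); h=cv2.convexHull(((P+.5)*S-.5).astype(np.float32)); cv2.fillConvexPoly(m,(h*16).round().astype(np.int32),1,shift=4); g=[]
        else:
            h,r=e; g.append(np.c_[x+r*np.cos(A),y+r*np.sin(A),np.full(40,z+h)])
    return m
def best(q,f):
    r=silhouettes(q,f); return r
def fit(prof,views,x0,fixz=None):
    V=[(f,np.kron(m.astype(np.uint8),np.ones((2,2),np.uint8))) for f,m in views]
    def cost(p):
        z=fixz if fixz is not None else p[2]
        c=0
        for f,m in V:
            r=render(f,prof,p[0],p[1],z); c+=1-(r&m).sum()/max((r|m).sum(),1)
        return c/len(V)
    n=2 if fixz is not None else 3
    x0=np.array(x0)[:n]; sim=np.vstack([x0]+[x0+.012*np.eye(n)[i] for i in range(n)])
    o=minimize(cost,x0,method='Nelder-Mead',options=dict(initial_simplex=sim,xatol=2e-4,fatol=1e-4))
    return o.x,o.fun
E
python3 - <<'E'
from fit import *
ft=grab_frame('top'); fs=grab_frame('scene')
import pickle
dets={}
for q in ['bottle_red_mid','bottle_blue_mid','bottle_yellow_mid','weight_mid','pan','side_tray_floor','pad_red_top','pad_blue_top','pad_yellow_top']:
    for n,f in (('t',ft),('s',fs)):
        r=silhouettes(q,f); dets[q,n]=r
        print(q,n,[(round(d['score'],2),[int(v) for v in d['bbox']],int(d['mask'].sum())) for d in r[:3]])
pickle.dump((ft,fs,dets),open('d.pkl','wb'))
E
```

```text
bottle_red_mid t [(0.76, [196, 164, 232, 197], 962), (0.64, [143, 172, 188, 205], 1021), (0.61, [262, 275, 295, 301], 701)]
bottle_red_mid s [(0.94, [347, 201, 376, 257], 1196), (0.79, [390, 347, 429, 397], 1422), (0.76, [341, 323, 378, 373], 1331)]
bottle_blue_mid t [(0.72, [308, 273, 338, 299], 675)]
bottle_blue_mid s [(0.71, [311, 187, 341, 240], 1213), (0.62, [346, 200, 373, 256], 1234)]
bottle_yellow_mid t [(0.66, [352, 264, 384, 296], 786)]
bottle_yellow_mid s [(0.59, [275, 164, 305, 225], 1289)]
weight_mid t [(0.81, [302, 242, 327, 265], 374)]
weight_mid s [(0.6, [306, 232, 329, 267], 503), (0.2, [277, 167, 302, 221], 1229)]
pan t [(0.71, [454, 201, 569, 334], 11638)]
pan s [(0.94, [129, 110, 256, 210], 7033), (0.45, [342, 241, 379, 261], 304)]
side_tray_floor t [(0.84, [100, 227, 197, 354], 12112), (0.44, [305, 266, 339, 302], 304)]
side_tray_floor s [(0.94, [405, 245, 548, 398], 12376)]
pad_red_top t [(0.74, [266, 268, 298, 302], 258)]
pad_red_top s [(0.66, [343, 247, 378, 261], 243)]
pad_blue_top t [(0.59, [306, 264, 341, 303], 335)]
pad_blue_top s [(0.61, [307, 223, 339, 245], 180)]
pad_yellow_top t [(0.5, [348, 260, 382, 301], 296)]
pad_yellow_top s [(0.75, [276, 210, 306, 224], 192)]
```

```bash
python3 - <<'E'
from fit import *
import pickle
ft,fs,D=pickle.load(open('d.pkl','rb'))
pick={'bottle_red_mid':(2,0),'bottle_blue_mid':(0,0),'bottle_yellow_mid':(0,0),'weight_mid':(0,0)}
for q,(a,b) in pick.items():
    mt=D[q,'t'][a]['mask'];ms=D[q,'s'][b]['mask']
    ys,xs=np.nonzero(mt); x0=at_z(ft,(xs.mean(),ys.mean()),.05)
    P=WT if 'weight' in q else BOT
    print(q,x0.round(3),*[(p.round(4),round(c,3)) for p,c in (fit(P,[(ft,mt),(fs,ms)],[x0[0],x0[1],.005]),fit(P,[(ft,mt)],x0,.007),fit(P,[(fs,ms)],x0,.007))])
# green tray quad
for n,f in (('t',ft),('s',fs)):
    m=D['side_tray_floor',n][0]['mask'].astype(np.uint8)
    c=max(cv2.findContours(m,0,2)[0],key=cv2.contourArea)
    r=cv2.approxPolyDP(cv2.convexHull(c),.04*cv2.arcLength(c,True),True)[:,0]
    print(n,[at_z(f,p,.008).round(3)[:2] for p in r], np.mean([at_z(f,p,.008) for p in r],0).round(4))
# pan : bright region
for n,f in (('t',ft),('s',fs)):
    g=cv2.cvtColor(f['img'],cv2.COLOR_RGB2GRAY); m=D['pan',n][0]['mask']
    im=f['img'][100:360,440:600] if n=='t' else f['img'][90:230,110:270]
    cv2.imwrite(f'pics/pan_{n}.png',cv2.resize(im,None,fx=3 if n=='s' else 2.2,fy=3 if n=='s' else 2.2,interpolation=cv2.INTER_CUBIC)[:,:,::-1])
E
```

```text
bottle_red_mid [0.479 0.065 0.05 ] (array([0.4786, 0.0632, 0.0053]), np.float64(0.107)) (array([0.4796, 0.064 ]), np.float64(0.109)) (array([0.4761, 0.062 ]), np.float64(0.109))
bottle_blue_mid [ 0.488 -0.013  0.05 ] (array([ 0.4889, -0.0128,  0.008 ]), np.float64(0.076)) (array([ 0.489 , -0.0126]), np.float64(0.066)) (array([ 0.4863, -0.0148]), np.float64(0.073))
bottle_yellow_mid [ 0.495 -0.094  0.05 ] (array([ 0.4955, -0.0927,  0.0084]), np.float64(0.042)) (array([ 0.4953, -0.0926]), np.float64(0.035)) (array([ 0.4946, -0.0938]), np.float64(0.046))
weight_mid [0.539 0.009 0.05 ] (array([0.5397, 0.0083, 0.0058]), np.float64(0.089)) (array([0.5396, 0.0091]), np.float64(0.107)) (array([0.5408, 0.0078]), np.float64(0.065))
t [array([0.588, 0.233]), array([0.353, 0.219]), array([0.346, 0.397]), array([0.58 , 0.407])] [0.4668 0.3139 0.008 ]
s [array([0.353, 0.219]), array([0.344, 0.396]), array([0.583, 0.408]), array([0.593, 0.233])] [0.4684 0.3139 0.008 ]
```

View pics/pan_t.png

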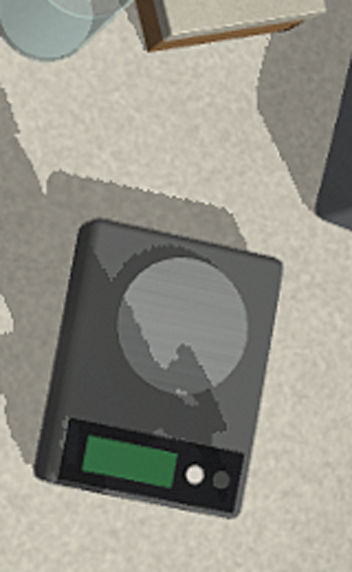

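```bash
cat > plan.py <<'E'
from h import *
from scipy.spatial.transform import Rotation as Ro
def yaw_of(o):
    M=Ro.from_quat(o['ee_rot']).as_matrix(); return np.arctan2(M[1,0],M[0,0])
def plan(target,yaw=None,n=None,vmax=.055,grip=None,p=None):
    o=get_obs(); M=Ro.from_quat(o['ee_rot']).as_matrix(); pos=o['eef_pos'] if p is None else np.array(p)
    y0=yaw_of(o); dy=0 if yaw is None else (yaw-y0+np.pi/2)%np.pi-np.pi/2
    d=np.array(target)-pos
    n=n or int(max(np.ceil(np.linalg.norm(d)/vmax),np.ceil(abs(dy)/.175),1))
    rows=[]
    for i in range(n):
        yw=y0+dy*i/n
        X=np.array([np.cos(yw),np.sin(yw),0]);Y=np.array([np.sin(yw),-np.cos(yw),0])
        s=d/n
        rows.append([round(float(X@s),4),round(float(Y@s),4),round(float(-s[2]),4),round(float(-dy/n),3)])
    print('t',o['t'],'pos',o['eef_pos'].round(4),'yaw',np.rad2deg(y0).round(2),'tilt',np.round(M[2,2],5),'f',o['ft_force'].round(1),'w',round(o['grip_width'],4))
    print(n,'rows:',rows)
E
python3 - <<'E'
from plan import *
import pickle
ft,fs,D=pickle.load(open('d.pkl','rb'))
print('pan',at_z(ft,(522.8,247.7),.06))
plan((.47,-.10,.26),np.deg2rad(6))
E
```

```text
pan [ 0.55505559 -0.36352812  0.06      ]
t 1.15 pos [ 0.1988 -0.4588  0.2483] yaw -66.58 tilt -1.0 f [-0.2 -0.3 -0.3] w 0.0853
9 rows: [[-0.0246, -0.0435, -0.0013, -0.141], [-0.0183, -0.0465, -0.0013, -0.141], [-0.0115, -0.0486, -0.0013, -0.141], [-0.0046, -0.0498, -0.0013, -0.141], [0.0024, -0.0499, -0.0013, -0.141], [0.0094, -0.0491, -0.0013, -0.141], [0.0162, -0.0473, -0.0013, -0.141], [0.0227, -0.0445, -0.0013, -0.141], [0.0287, -0.0409, -0.0013, -0.141]]
```

View pics/pan_s.png

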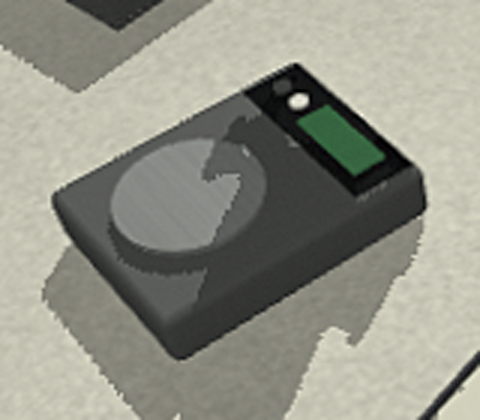

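The scene crop shows the pan's ellipse centred at about (172,155) px. First move: swing over the row of bottles.

jog_arm(
  series=[
    [[-0.025,-0.043,-0.001,-0.16,-1],[-0.017,-0.047,-0.001,-0.16,-1],[-0.01,-0.049,-0.001,-0.16,-1],[-0.002,-0.05,-0.001,-0.16,-1],[0.006,-0.05,-0.001,-0.16,-1],[0.013,-0.048,-0.001,-0.16,-1],[0.02,-0.046,-0.001,-0.16,-1],[0.026,-0.043,-0.001,-0.16,-1]],
  ],
)

```text
t: 2.15
eef_pos: [0.4355, -0.126, 0.257]
ee_rot: [0.997, 0.075, 0.002, 0.002]
ft_force: [0.8, 0.4, -0.2]
grip_width: 0.0855
```

```bash
python3 - <<'E'
from plan import *
import pickle
ft,fs,D=pickle.load(open('d.pkl','rb'))
print('pan s',at_z(fs,(172.3,155.3),.06))
plan((.47,-.10,.26),np.deg2rad(6))
f=grab_frame('wrist'); save(f,'w1')
E
```

```text
pan s [ 0.55725721 -0.36177289  0.06      ]
t 2.15 pos [ 0.4355 -0.126   0.257 ] yaw 8.66 tilt -0.99999 f [ 0.8  0.4 -0.2] w 0.0855
1 rows: [[0.038, -0.0205, -0.003, 0.046]]
```

View pics/w1.png

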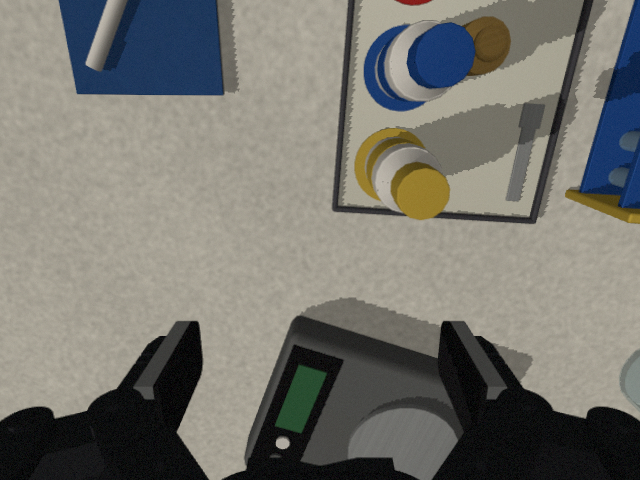

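Wrist view: yellow cap top at (420,191), blue cap top at (441,55), weight at (487,45).

```bash
python3 - <<'E'
from fit import *
import pickle
f=grab_frame('wrist')
R=np.array(f['R']); print('cam',-R.T@f['t'],'axis',R[2])
for n,p,z in (('yel',(420,191),.125),('blue',(441,55),.125),('w',(487.5,43),.05)): print(n,at_z(f,p,z).round(4))
W={}
for q in ['bottle_yellow_mid','bottle_blue_mid','weight_mid']:
    r=silhouettes(q,f); 
    for d in r[:2]:
        W[q]=W.get(q,d['mask']); print(q,round(d['score'],2),[int(v) for v in d['bbox']],d['mask'].sum())
ft,fs,D=pickle.load(open('d.pkl','rb'))
for q in W:
    P=WT if 'weight' in q else BOT
    x0=dict(bottle_yellow_mid=(.4955,-.0927,.007),bottle_blue_mid=(.4889,-.0128,.007),weight_mid=(.54,.008,.005))[q]
    print(q,fit(P,[(f,W[q])],x0,x0[2]),fit(P,[(f,W[q]),(ft,D[q,'t'][0]['mask']),(fs,D[q,'s'][0]['mask'])],x0))
pickle.dump(f,open('w1.pkl','wb'))
E
```

```text
cam [ 0.42368266 -0.03782615  0.38174019] axis [ 0.05796735 -0.31871564 -0.94607618]
yel [ 0.4965 -0.083   0.125 ]
blue [ 0.4894 -0.0052  0.125 ]
w [0.5396 0.017  0.05  ]
bottle_yellow_mid 0.85 [359, 141, 443, 227] 5048
bottle_blue_mid 0.58 [371, 30, 470, 110] 5860
weight_mid 0.79 [457, 24, 507, 87] 1914
bottle_yellow_mid (array([ 0.49539786, -0.09006597]), np.float64(0.03283338140563408)) (array([ 0.49557069, -0.09191834,  0.00869493]), np.float64(0.06170696771812897))
bottle_blue_mid (array([ 0.48852011, -0.01151357]), np.float64(0.04602339896457541)) (array([ 0.48902424, -0.01198512,  0.0072276 ]), np.float64(0.07360801204756491))
weight_mid (array([0.53980568, 0.01041224]), np.float64(0.3591590585476171)) (array([0.54023636, 0.00932025, 0.0073936 ]), np.float64(0.19318800174521403))
```

The network masks sit a few pixels off, so I segment the caps by colour and fit a cap cylinder in each view.

```bash
cat > cap.py <<'E'
from fit import *
CAP=[(.092,.017),(.118,.017)]
HUE={'red':[(0,6),(174,180)],'blue':[(105,120)],'yellow':[(20,30)]}
def cmask(f,c,smin=150,vmin=50):
    h=cv2.cvtColor(f['img'],cv2.COLOR_RGB2HSV); m=np.zeros(h.shape[:2],np.uint8)
    for a,b in HUE[c]: m|=cv2.inRange(h,(a,smin,vmin),(b,255,255))
    return m>0
def capblob(f,c,x,y,z=.007):
    m=cmask(f,c).astype(np.uint8)
    m=cv2.morphologyEx(m,cv2.MORPH_CLOSE,np.ones((3,3),np.uint8))
    n,l,s,cen=cv2.connectedComponentsWithStats(m)
    p=proj(f,[[x,y,z+.11]])[0]
    k=min([i for i in range(1,n) if s[i,4]>80],key=lambda i:np.linalg.norm(cen[i]-p))
    return l==k,s[k],p
E
python3 - <<'E'
from cap import *
import pickle
ft,fs,D=pickle.load(open('d.pkl','rb'));fw=pickle.load(open('w1.pkl','rb'))
X0={'red':(.479,.064,.007),'blue':(.489,-.010,.007),'yellow':(.4955,-.088,.007)}
for c in X0:
    V=[]
    for n,f in (('t',ft),('s',fs),('w',fw)):
        if c=='red' and n=='w': continue
        b,s,p=capblob(f,c,*X0[c]); V.append((f,b)); r=fit(CAP,[(f,b)],X0[c],.007)
        print(c,n,s,p.round(),r[0].round(4),round(r[1],3))
    print(c,fit(CAP,V,X0[c]))
E
```

```text
red t [262 279  23  20 321] [275. 290.] [0.48  0.066] 0.221
red s [355 203  19  23 367] [365. 213.] [0.4768 0.0612] 0.158
red (array([0.47948009, 0.06324305, 0.00707246]), np.float64(0.19517584531242743))
blue t [313 274  21  20 324] [321. 284.] [ 0.4894 -0.0127] 0.147
blue s [316 185  19  22 345] [327. 196.] [ 0.4857 -0.0149] 0.164
blue w [ 401   34   67   64 3245] [434.  65.] [ 0.4888 -0.0113] 0.087
blue (array([ 0.488619  , -0.01242473,  0.00861399]), np.float64(0.1452342359994393))
yellow t [362 271  22  20 348] [370. 281.] [ 0.4965 -0.0923] 0.136
yellow s [280 167  18  22 335] [290. 178.] [ 0.4923 -0.095 ] 0.144
yellow w [ 385  170   57   57 2447] [414. 196.] [ 0.4956 -0.0907] 0.101
yellow (array([ 0.49554849, -0.09126202,  0.00965891]), np.float64(0.1411793421380346))
```

```bash
python3 - <<'E'
from plan import *
plan((.479,.025,.22),np.deg2rad(5.5))
E
```

```text
t 2.4 pos [ 0.4344 -0.1274  0.2566] yaw 8.35 tilt -0.99999 f [-0.2 -0.7 -0.1] w 0.0856
3 rows: [[0.0221, -0.0481, 0.0122, 0.017], [0.0213, -0.0485, 0.0122, 0.017], [0.0205, -0.0488, 0.0122, 0.017]]
```

jog_arm(
  series=[
    [[0.022,-0.048,0.012,0.017,-1],[0.021,-0.049,0.012,0.017,-1],[0.021,-0.049,0.012,0.017,-1],[0,0,0,0,-1],[0,0,0,0,-1]],
  ],
)

```text
t: 3.02
eef_pos: [0.4805, 0.0204, 0.2197]
ee_rot: [0.999, 0.037, 0.002, 0.003]
ft_force: [0.1, 0.1, 0.1]
grip_width: 0.0852
```

```bash
python3 - <<'E'
from cap import *
from plan import *
f=grab_frame('wrist'); save(f,'w2'); plan((.4795,.066,.2))
for c,x in {'red':(.479,.065,.007),'blue':(.4888,-.012,.007)}.items():
    try:
        b,s,p=capblob(f,c,*x); print(c,s,p.round(),fit(CAP,[(f,b)],x,.007))
    except Exception as e: print(e)
E
```

```text
t 3.075 pos [0.4805 0.0203 0.2197] yaw 4.17 tilt -0.99997 f [ 0.2  0.4 -0.4] w 0.0855
1 rows: [[0.0023, -0.0457, 0.0197, 0.0]]
red [ 295  139   63   66 3208] [323. 173.] (array([0.48008274, 0.0652852 ]), np.float64(0.08153185397279883))
blue [ 304  264   55   66 2902] [330. 300.] (array([ 0.48931909, -0.01262065]), np.float64(0.10057337672400435))
```

View pics/w2.png

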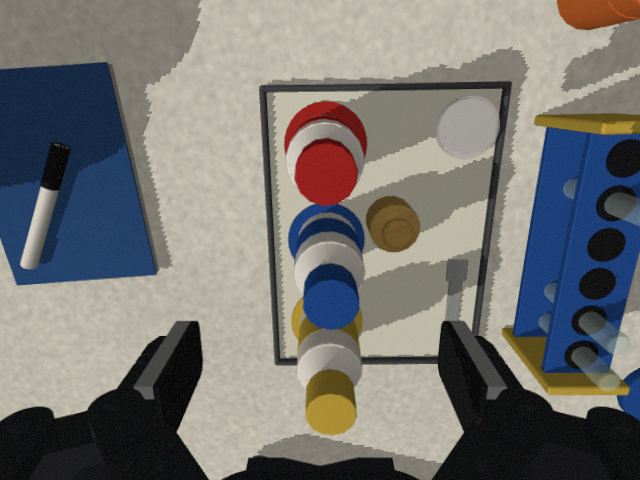

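The wrist view shows the red cap top at (326,172), the blue at (331,296) and the weight at (395,223). Now move over red.

jog_arm(
  series=[
    [[0.003,-0.045,0.02,0,-1],[0,0,0.02,0,-1],[0,0,0,0,-1]],
  ],
)

```text
t: 3.45
eef_pos: [0.4813, 0.0608, 0.1805]
ee_rot: [1.0, 0.031, 0.004, 0.003]
ft_force: [-0.2, -0.3, 0.7]
grip_width: 0.0855
```

```bash
python3 - <<'E'
from plan import *
plan((.480,.0655,.110),np.deg2rad(5))
E
```

```text
t 3.45 pos [0.4813 0.0608 0.1805] yaw 3.55 tilt -0.99995 f [-0.2 -0.3  0.7] w 0.0855
2 rows: [[-0.0005, -0.0024, 0.0353, -0.013], [-0.0005, -0.0024, 0.0353, -0.013]]
```

jog_arm(
  series=[
    [[-0.001,-0.004,0.03,-0.02,-1],[0,-0.001,0.03,-0.01,-1],[0,0,0.008,0,-1],[0,0,0,0,-1]],
  ],
)

```text
t: 3.95
eef_pos: [0.4841, 0.0607, 0.1163]
ee_rot: [0.999, 0.042, 0.008, 0.003]
ft_force: [0.3, -0.7, -0.1]
grip_width: 0.0854
```

```bash
python3 - <<'E'
from plan import *
plan((.480,.0655,.110),np.deg2rad(5))
f=grab_frame('wrist'); save(f,'w3')
E
```

```text
t 3.95 pos [0.4841 0.0607 0.1163] yaw 4.77 tilt -0.99985 f [ 0.3 -0.7 -0.1] w 0.0854
1 rows: [[-0.0037, -0.0051, 0.0063, -0.004]]
```

View pics/w3.png

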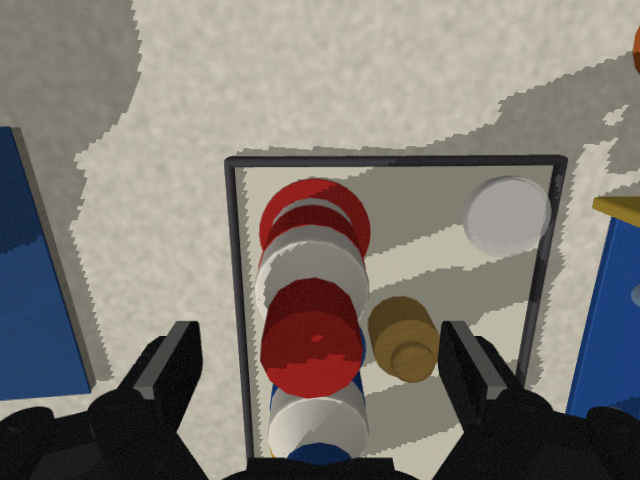

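jog_arm(
  series=[
    [[-0.004,-0.005,0.006,0,-1],[0,0,0,0,-1],[0,0,0,0,-1]],
  ],
)

```text
t: 4.38
eef_pos: [0.4816, 0.0658, 0.1129]
ee_rot: [0.999, 0.041, 0.011, 0.003]
ft_force: [1.1, 0.5, 0.3]
grip_width: 0.0855
```

```bash
python3 - <<'E'
from plan import *
plan((.480,.0655,.110),np.deg2rad(5))
print(Ro.from_quat(get_obs()['ee_rot']).as_matrix()[:,2],get_obs()['joints'])
E
```

```text
t 4.375 pos [0.4816 0.0658 0.1129] yaw 4.75 tilt -0.99975 f [1.1 0.5 0.3] w 0.0855
1 rows: [[-0.0016, 0.0001, 0.0029, -0.004]]
[ 0.02212244 -0.00436353 -0.99974575] [ 0.14010078  0.30431916 -0.28432568  0.96085295 -0.00741009  1.62803641]
```

jog_arm(
  series=[
    [[-0.002,0,0.002,0,-1],[0,0,0,0,-0.3],[0,0,0,0,0.3],[0,0,0,0,1],[0,0,0,0,1],[0,0,0,0,1]],
  ],
)

```text
t: 5.12
eef_pos: [0.4798, 0.0658, 0.1113]
ee_rot: [0.999, 0.042, 0.011, 0.003]
ft_force: [-1.2, 0.3, 1.3]
grip_width: 0.0328
```

```bash
python3 - <<'E'
from plan import *
plan((.480,.0655,.110),np.deg2rad(5))
print(Ro.from_quat(get_obs()['ee_rot']).as_matrix()[:,2],get_obs()['joints'])
f=grab_frame('wrist'); save(f,'w4')
E
```

```text
t 5.125 pos [0.4798 0.0658 0.1113] yaw 4.77 tilt -0.99973 f [-1.2  0.3  1.3] w 0.0328
1 rows: [[0.0002, 0.0003, 0.0013, -0.004]]
[ 0.02287762 -0.00428914 -0.99972907] [ 0.14071653  0.30240774 -0.29180572  0.95453054 -0.00745546  1.62827028]
```

View pics/w4.png

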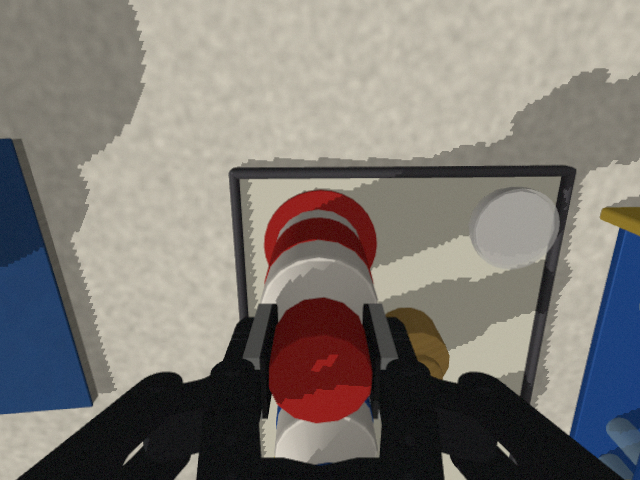

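jog_arm(
  series=[
    [[0,0,-0.01,0,1],[0,0,-0.025,0,1],[0,0,-0.025,0,1],[0,0,-0.02,0,1],[0,0,0,0,1]],
  ],
)

```text
t: 5.8
eef_pos: [0.4768, 0.0659, 0.1937]
ee_rot: [0.999, 0.041, 0.01, 0.003]
ft_force: [-0.1, -0.3, -1.0]
grip_width: 0.0323
```

```bash
python3 - <<'E'
from plan import *
plan((.465,.359,.185),np.deg2rad(4),vmax=.045)
print(Ro.from_quat(get_obs()['ee_rot']).as_matrix()[:,2])
E
```

```text
t 5.8 pos [0.4768 0.0659 0.1937] yaw 4.76 tilt -0.99979 f [-0.1 -0.3 -1. ] w 0.0323
7 rows: [[0.0018, -0.0419, 0.0012, 0.002], [0.0017, -0.0419, 0.0012, 0.002], [0.0016, -0.0419, 0.0012, 0.002], [0.0016, -0.0419, 0.0012, 0.002], [0.0015, -0.0419, 0.0012, 0.002], [0.0014, -0.0419, 0.0012, 0.002], [0.0013, -0.0419, 0.0012, 0.002]]
[ 0.01982955 -0.00477902 -0.99979195]
```

jog_arm(
  series=[
    [[0.001,-0.025,0,0,1],[0.002,-0.042,0,0,1],[0.002,-0.045,0.001,0,1],[0.002,-0.045,0.001,0,1],[0.002,-0.045,0.001,0,1],[0.002,-0.045,0.001,0,1],[0.002,-0.04,0.001,0,1],[0,0,0,0,1]],
  ],
)

```text
t: 6.8
eef_pos: [0.4631, 0.3592, 0.1773]
ee_rot: [0.999, 0.04, 0.005, 0.006]
ft_force: [-1.0, -0.4, -2.0]
grip_width: 0.033
```

```bash
python3 - <<'E'
from plan import *
plan((.465,.359,.112),np.deg2rad(4),vmax=.025)
print(Ro.from_quat(get_obs()['ee_rot']).as_matrix()[:,2])
f=grab_frame('scene');save(f,'s1')
E
```

```text
t 6.8 pos [0.4631 0.3592 0.1773] yaw 4.56 tilt -0.99988 f [-1.  -0.4 -2. ] w 0.033
3 rows: [[0.0006, 0.0001, 0.0218, 0.003], [0.0006, 0.0001, 0.0218, 0.003], [0.0006, 0.0001, 0.0218, 0.003]]
[ 0.0099036  -0.0115942  -0.99988374]
```

View pics/s1.png

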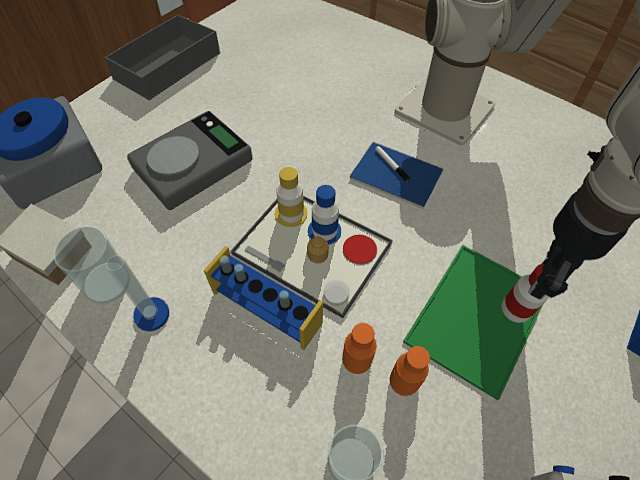

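The red bottle hangs upright over the tray's far side at (520,300). Lowering it.

jog_arm(
  series=[
    [[0.001,0,0.02,0,1],[0.001,0,0.022,0,1],[0,0,0.015,0,1],[0,0,0,0,1],[0,0,0,0,1]],
  ],
)

```text
t: 7.48
eef_pos: [0.4654, 0.3516, 0.1174]
ee_rot: [0.999, 0.037, 0.003, 0.009]
ft_force: [0.6, -0.6, -0.8]
grip_width: 0.0323
```

```bash
python3 - <<'E'
from plan import *
plan((.465,.359,.108),np.deg2rad(4),vmax=.025)
print(Ro.from_quat(get_obs()['ee_rot']).as_matrix()[:,2])
E
```

```text
t 7.475 pos [0.4654 0.3516 0.1174] yaw 4.2 tilt -0.99983 f [ 0.6 -0.6 -0.8] w 0.0323
1 rows: [[0.0002, -0.0074, 0.0094, 0.003]]
[ 0.00652586 -0.01700816 -0.99983405]
```

jog_arm(
  series=[
    [[0,0,0.006,0,1],[0,0,0.002,0,1],[0,0,0,0,1]],
  ],
)

```text
t: 7.85
eef_pos: [0.4664, 0.352, 0.1108]
ee_rot: [0.999, 0.036, 0.004, 0.008]
ft_force: [-0.4, 0.4, -1.9]
grip_width: 0.0327
```

jog_arm(
  series=[
    [[0,0,0.002,0,1],[0,0,0,0,1]],
  ],
)

```text
t: 8.1
eef_pos: [0.4665, 0.3522, 0.109]
ee_rot: [0.999, 0.037, 0.005, 0.007]
ft_force: [1.2, 0.5, -1.6]
grip_width: 0.0326
```

jog_arm(
  series=[
    [[0,0,0.002,0,1],[0,0,0,0,1]],
  ],
)

```text
t: 8.35
eef_pos: [0.4665, 0.3523, 0.1069]
ee_rot: [0.999, 0.037, 0.005, 0.007]
ft_force: [0.6, -0.3, -1.8]
grip_width: 0.0326
```

jog_arm(
  series=[
    [[0,0,0.002,0,1],[0,0,0,0,1]],
  ],
)

```text
t: 8.6
eef_pos: [0.467, 0.3525, 0.1065]
ee_rot: [0.999, 0.037, 0.006, 0.007]
ft_force: [-0.6, -0.0, -2.3]
grip_width: 0.0323
```

jog_arm(
  series=[
    [[0,0,0.002,0,1],[0,0,0,0,1]],
  ],
)

```text
t: 8.85
eef_pos: [0.4675, 0.3526, 0.1064]
ee_rot: [0.999, 0.037, 0.006, 0.006]
ft_force: [-0.3, 0.3, -2.6]
grip_width: 0.0329
```

```bash
python3 - <<'E'
from plan import *
plan((.465,.359,.108))
f=grab_frame('wrist');save(f,'w5')
E
```

```text
t 8.85 pos [0.4675 0.3526 0.1064] yaw 4.2 tilt -0.99984 f [-0.3  0.3 -2.6] w 0.0329
1 rows: [[-0.0021, -0.0065, -0.0016, 0.0]]
```

View pics/w5.png

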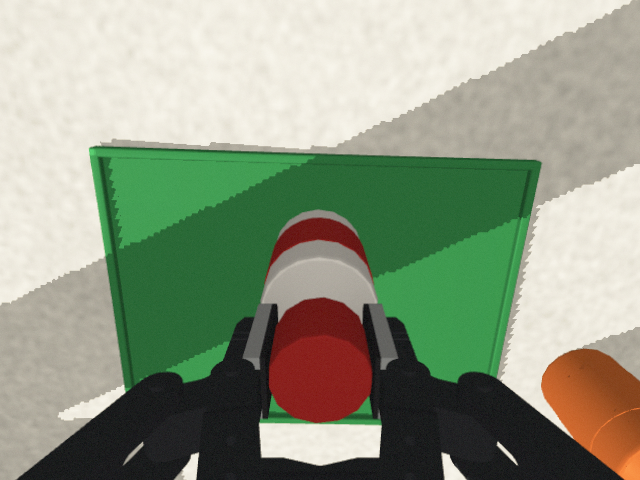

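jog_arm(
  series=[
    [[0,0,0.004,0,1]],
  ],
)

```text
t: 9.02
eef_pos: [0.4681, 0.3528, 0.106]
ee_rot: [0.999, 0.037, 0.007, 0.006]
ft_force: [-9.2, -7.6, 36.7]
grip_width: 0.0324
```

jog_arm(
  series=[
    [[0,0,-0.001,0,1],[0,0,0,0,0.3],[0,0,0,0,0],[0,0,0,0,-0.5],[0,0,0,0,-1],[0,0,0,0,-1]],
  ],
)

```text
t: 9.78
eef_pos: [0.4681, 0.3529, 0.1061]
ee_rot: [0.999, 0.037, 0.007, 0.006]
ft_force: [0.2, -0.0, 1.1]
grip_width: 0.0854
```

```bash
python3 - <<'E'
from plan import *
plan((.467,.352,.16))
f=grab_frame('scene');save(f,'s2')
f=grab_frame('wrist');save(f,'w6')
E
```

```text
t 9.775 pos [0.4681 0.3529 0.1061] yaw 4.2 tilt -0.99982 f [ 0.2 -0.   1.1] w 0.0854
1 rows: [[-0.0012, 0.0009, -0.0539, 0.0]]
```

View pics/s2.png

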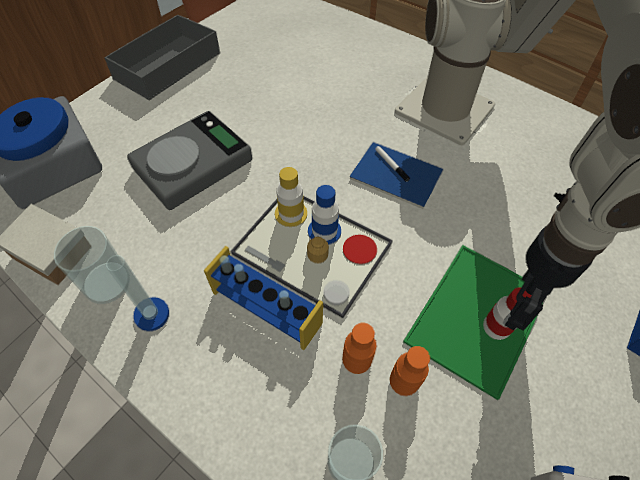

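View pics/w6.png

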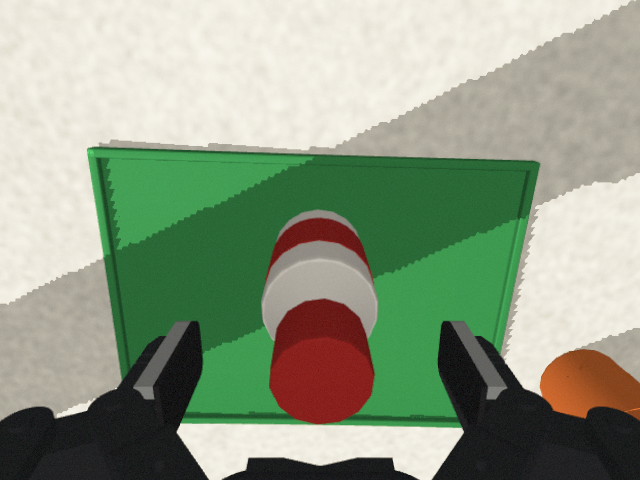

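Red stands on the tray and is released, cap at (322,378). Next is blue.

jog_arm(
  series=[
    [[0,0,-0.02,0,-1],[0,0,-0.04,0,-1],[-0.001,0.03,-0.01,0,-1],[-0.001,0.055,0,0,-1],[-0.001,0.055,0,0,-1],[-0.001,0.055,0,0,-1],[-0.001,0.055,0,0,-1],[-0.001,0.055,0,0,-1]],
  ],
)

```text
t: 10.88
eef_pos: [0.4857, 0.045, 0.1828]
ee_rot: [0.999, 0.041, 0.01, 0.006]
ft_force: [1.4, -0.7, -0.1]
grip_width: 0.0858
```

```bash
python3 - <<'E'
from plan import *
plan((.488,-.03,.175),np.deg2rad(5))
E
```

```text
t 10.875 pos [0.4857 0.045  0.1828] yaw 4.73 tilt -0.99973 f [ 1.4 -0.7 -0.1] w 0.0858
2 rows: [[-0.0019, 0.0375, 0.0039, -0.002], [-0.002, 0.0375, 0.0039, -0.002]]
```

jog_arm(
  series=[
    [[-0.003,0.045,0,0,-1],[-0.003,0.04,0,0,-1],[0,0,0,0,-1]],
  ],
)

```text
t: 11.25
eef_pos: [0.4866, -0.0465, 0.1845]
ee_rot: [0.999, 0.038, 0.011, 0.006]
ft_force: [-0.2, -0.2, -0.3]
grip_width: 0.0853
```

```bash
cat > pads.py <<'E'
from cap import *
def padfit(f,c,x,y):
    # red/blue/yellow pad, disc r33 top z .007 ; ellipse on contour
    m=cmask(f,c,120).astype(np.uint8); m=cv2.morphologyEx(m,cv2.MORPH_CLOSE,np.ones((5,5),np.uint8))
    n,l,s,cen=cv2.connectedComponentsWithStats(m); p=proj(f,[[x,y,.007]])[0]
    k=min([i for i in range(1,n) if s[i,4]>80],key=lambda i:np.linalg.norm(cen[i]-p))
    return fit([(0,.033),(.003,.033)],[(f,l==k)],(x,y),.004),s[k]
E
python3 - <<'E'
from pads import *
from plan import *
f=grab_frame('wrist'); save(f,'w7'); plan((.4888,-.012,.105),np.deg2rad(5))
b,s,p=capblob(f,'blue',.4888,-.012); print(s,p.round(),fit(CAP,[(f,b)],(.4888,-.012),.007))
b,s,p=capblob(f,'yellow',.4956,-.091); print(s,p.round(),fit(CAP,[(f,b)],(.4956,-.091),.007))
print(padfit(f,'red',.48,.066))
ft=grab_frame('top');fs=grab_frame('scene')
print(padfit(ft,'red',.48,.066),padfit(fs,'red',.48,.066))
E
```

```text
t 11.3 pos [ 0.4866 -0.0453  0.1845] yaw 4.45 tilt -0.99969 f [-0.6  0.8 -1.5] w 0.0853
2 rows: [[0.0024, -0.0165, 0.0398, -0.005], [0.0025, -0.0165, 0.0398, -0.005]]
[ 295  165   71   79 4363] [328. 207.] (array([ 0.48908508, -0.01185415]), np.float64(0.08950005218661938))
[ 298  307   63   78 3940] [328. 349.] (array([ 0.49610828, -0.09175056]), np.float64(0.08933317924419282))
((array([0.48171104, 0.06805202]), np.float64(0.008734020369307038)), array([ 270,    0,  101,   98, 8215], dtype=int32))
((array([0.48188186, 0.06635227]), np.float64(0.04177545691906004)), array([ 262,  268,   36,   36, 1010], dtype=int32)) ((array([0.47957207, 0.06457829]), np.float64(0.04462659380692169)), array([343, 235,  34,  29, 787], dtype=int32))
```

View pics/w7.png

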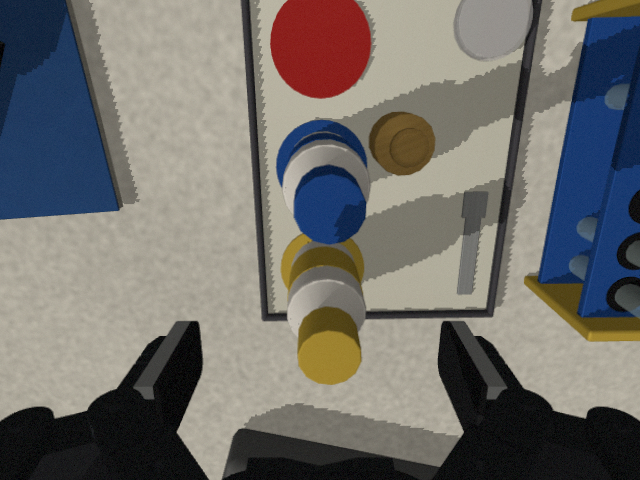

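jog_arm(
  series=[
    [[0.003,-0.034,0.02,-0.005,-1],[0,-0.002,0.03,0,-1],[-0.001,0,0.01,0,-1],[0,0,0,0,-1]],
  ],
)

```text
t: 11.9
eef_pos: [0.4881, -0.0023, 0.1237]
ee_rot: [0.999, 0.047, 0.012, 0.005]
ft_force: [-0.2, 0.0, 0.9]
grip_width: 0.0857
```

```bash
python3 - <<'E'
from plan import *
plan((.489,-.012,.110),np.deg2rad(5))
E
```

```text
t 11.9 pos [ 0.4881 -0.0023  0.1237] yaw 5.38 tilt -0.99964 f [-0.2  0.   0.9] w 0.0857
1 rows: [[0.0, 0.0098, 0.0137, 0.007]]
```

jog_arm(
  series=[
    [[0,0.009,0.008,0,-1],[0,0,0.005,0,-1],[0,0,0,0,-1]],
  ],
)

```text
t: 12.28
eef_pos: [0.4909, -0.0122, 0.112]
ee_rot: [0.999, 0.047, 0.014, 0.005]
ft_force: [0.6, -0.7, 0.2]
grip_width: 0.0851
```

```bash
python3 - <<'E'
from plan import *
plan((.489,-.012,.110),np.deg2rad(5))
f=grab_frame('wrist');save(f,'w8')
E
```

```text
t 12.275 pos [ 0.4909 -0.0122  0.112 ] yaw 5.36 tilt -0.99954 f [ 0.6 -0.7  0.2] w 0.0851
1 rows: [[-0.0018, -0.0004, 0.002, 0.006]]
```

View pics/w8.png

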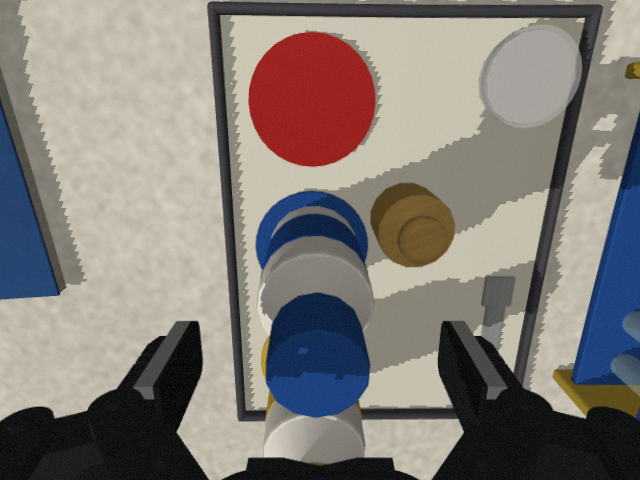

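jog_arm(
  series=[
    [[-0.002,0,0.001,0,-1],[0,0,0,0,-0.3],[0,0,0,0,0.3],[0,0,0,0,1],[0,0,0,0,1],[0,0,-0.01,0,1],[0,0,-0.025,0,1],[0,0,-0.025,0,1]],
  ],
)

```text
t: 13.32
eef_pos: [0.4852, -0.0119, 0.1717]
ee_rot: [0.999, 0.047, 0.012, 0.005]
ft_force: [0.6, 0.2, -2.1]
grip_width: 0.0325
```

```bash
python3 - <<'E'
from plan import *
plan((.5295,.27,.18),np.deg2rad(4),vmax=.047)
print(Ro.from_quat(get_obs()['ee_rot']).as_matrix()[:,2])
f=grab_frame('wrist');save(f,'w9')
E
```

```text
t 13.325 pos [ 0.4852 -0.0119  0.1717] yaw 5.35 tilt -0.99967 f [ 0.6  0.2 -2.1] w 0.0325
7 rows: [[0.01, -0.0395, -0.0012, 0.003], [0.0099, -0.0395, -0.0012, 0.003], [0.0098, -0.0396, -0.0012, 0.003], [0.0096, -0.0396, -0.0012, 0.003], [0.0095, -0.0396, -0.0012, 0.003], [0.0094, -0.0397, -0.0012, 0.003], [0.0092, -0.0397, -0.0012, 0.003]]
[ 0.02400616 -0.00873376 -0.99967366]
```

View pics/w9.png

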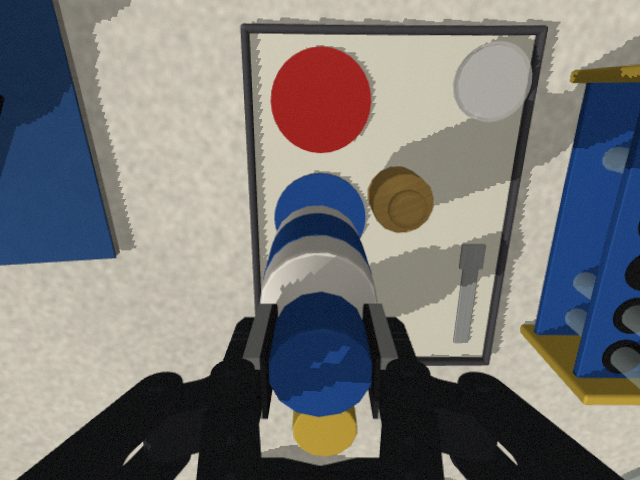

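jog_arm(
  series=[
    [[0.005,-0.025,-0.004,0,1],[0.01,-0.042,-0.002,0,1],[0.01,-0.042,-0.001,0,1],[0.01,-0.042,0,0,1],[0.01,-0.042,0,0,1],[0.01,-0.042,0,0,1],[0.009,-0.035,0,0,1],[0,0,0,0,1]],
  ],
)

```text
t: 14.38
eef_pos: [0.5283, 0.2711, 0.1802]
ee_rot: [0.999, 0.045, 0.016, 0.005]
ft_force: [-0.5, -0.3, -1.8]
grip_width: 0.0329
```

```bash
python3 - <<'E'
from plan import *
plan((.5295,.273,.112),np.deg2rad(4),vmax=.025)
f=grab_frame('wrist');save(f,'w10')
E
```

```text
t 14.375 pos [0.5283 0.2711 0.1802] yaw 5.18 tilt -0.99941 f [-0.5 -0.3 -1.8] w 0.0329
3 rows: [[0.0004, -0.0006, 0.0227, 0.007], [0.0004, -0.0006, 0.0227, 0.007], [0.0004, -0.0006, 0.0227, 0.007]]
```

View pics/w10.png

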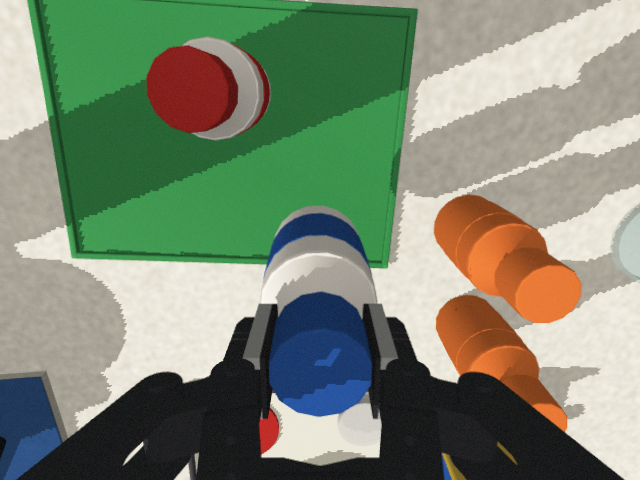

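```bash
python3 - <<'E'
from plan import *
import pickle
ft,fs,D=pickle.load(open('d.pkl','rb'))
print(at_z(ft,(204,178),.11),at_z(ft,(222,190),.02))
E
```

```text
[0.65887291 0.18619917 0.11      ] [0.65392931 0.17437307 0.02      ]
```

jog_arm(
  series=[
    [[0,-0.004,0.02,0,1],[0,-0.003,0.022,0,1],[0,-0.001,0.015,0,1],[0,0,0,0,1],[0,0,0,0,1]],
  ],
)

```text
t: 15.05
eef_pos: [0.5291, 0.2727, 0.1218]
ee_rot: [0.999, 0.042, 0.016, 0.007]
ft_force: [0.5, -0.9, -1.5]
grip_width: 0.0327
```

```bash
python3 - <<'E'
from plan import *
plan((.5295,.275,.112),np.deg2rad(4),vmax=.025)
E
```

```text
t 15.05 pos [0.5291 0.2727 0.1218] yaw 4.84 tilt -0.99942 f [ 0.5 -0.9 -1.5] w 0.0327
1 rows: [[0.0006, -0.0022, 0.0098, 0.015]]
```

jog_arm(
  series=[
    [[0,-0.002,0.01,0,1],[0,0,0,0,1],[0,0,0.002,0,1],[0,0,0,0,1]],
  ],
)

```text
t: 15.55
eef_pos: [0.5304, 0.275, 0.1109]
ee_rot: [0.999, 0.042, 0.017, 0.006]
ft_force: [-0.3, -0.4, -0.8]
grip_width: 0.0326
```

jog_arm(
  series=[
    [[0,0,0.002,0,1],[0,0,0,0,1]],
  ],
)

```text
t: 15.8
eef_pos: [0.5306, 0.2751, 0.109]
ee_rot: [0.999, 0.042, 0.017, 0.006]
ft_force: [-0.3, 0.1, -1.4]
grip_width: 0.0324
```

jog_arm(
  series=[
    [[0,0,0.002,0,1]],
  ],
)

```text
t: 15.92
eef_pos: [0.531, 0.2752, 0.1073]
ee_rot: [0.999, 0.042, 0.018, 0.006]
ft_force: [0.1, -0.7, 11.1]
grip_width: 0.0327
```

Contact at 11 N. Releasing and lifting.

jog_arm(
  series=[
    [[0,0,0,0,1],[0,0,0,0,0.3],[0,0,0,0,0],[0,0,0,0,-0.5],[0,0,0,0,-1],[0,0,0,0,-1],[0,0,-0.02,0,-1],[0,0,-0.04,0,-1]],
  ],
)

```text
t: 16.92
eef_pos: [0.5268, 0.2747, 0.1649]
ee_rot: [0.999, 0.042, 0.014, 0.008]
ft_force: [-0.4, 0.8, -0.4]
grip_width: 0.0854
```

```bash
python3 - <<'E'
from plan import *
plan((.493,-.12,.185),np.deg2rad(5))
f=grab_frame('wrist');save(f,'w11')
E
```

```text
t 16.925 pos [0.5268 0.2747 0.1649] yaw 4.82 tilt -0.99947 f [-0.4  0.8 -0.4] w 0.0854
8 rows: [[-0.0084, 0.0488, -0.0025, -0.0], [-0.0084, 0.0488, -0.0025, -0.0], [-0.0084, 0.0488, -0.0025, -0.0], [-0.0084, 0.0488, -0.0025, -0.0], [-0.0084, 0.0488, -0.0025, -0.0], [-0.0085, 0.0488, -0.0025, -0.0], [-0.0085, 0.0488, -0.0025, -0.0], [-0.0085, 0.0488, -0.0025, -0.0]]
```

View pics/w11.png

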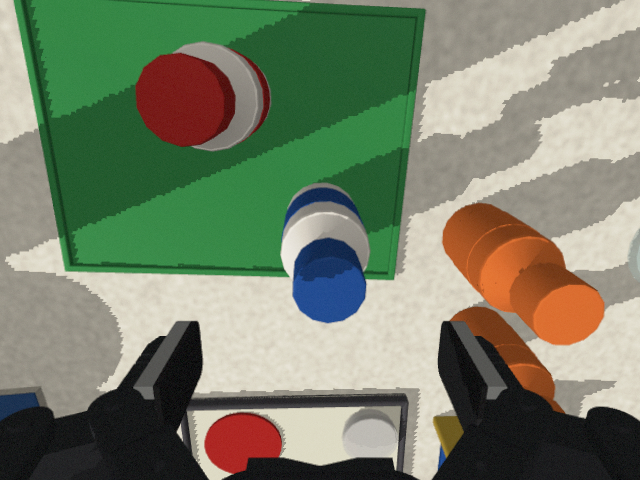

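Blue stands on the tray at (325,230). Heading to yellow.

jog_arm(
  series=[
    [[-0.005,0.03,-0.01,0,-1],[-0.009,0.05,-0.005,0,-1],[-0.009,0.053,0,0,-1],[-0.009,0.053,0,0,-1],[-0.009,0.053,0,0,-1],[-0.009,0.053,0,0,-1],[-0.009,0.053,0,0,-1],[-0.008,0.04,0,0,-1]],
  ],
)

```text
t: 17.98
eef_pos: [0.4984, -0.12, 0.1924]
ee_rot: [0.999, 0.046, 0.026, 0.004]
ft_force: [0.3, -0.4, 0.1]
grip_width: 0.0856
```

jog_arm(
  series=[
    [[0,0,0,0,-1],[0,0,0,0,-1]],
  ],
)

```text
t: 18.23
eef_pos: [0.4981, -0.1227, 0.1926]
ee_rot: [0.999, 0.043, 0.027, 0.004]
ft_force: [-0.0, 0.9, 0.0]
grip_width: 0.0856
```

```bash
python3 - <<'E'
from pads import *
from plan import *
f=grab_frame('wrist'); save(f,'w12'); plan((.496,-.0915,.11),np.deg2rad(5))
b,s,p=capblob(f,'yellow',.4956,-.091); print(s,p.round(),fit(CAP,[(f,b)],(.4956,-.091),.007))
print(padfit(f,'red',.4815,.066),padfit(f,'blue',.489,-.012))
E
```

```text
t 18.275 pos [ 0.4981 -0.1225  0.1926] yaw 5.0 tilt -0.99853 f [ 0.4  0.3 -0.1] w 0.0852
2 rows: [[0.0003, -0.0155, 0.0413, -0.0], [0.0003, -0.0155, 0.0413, -0.0]]
[ 280  168   69   76 4055] [313. 208.] (array([ 0.49562265, -0.09081363]), np.float64(0.08034701746427764))Traceback (most recent call last):
  File "<stdin>", line 5, in <module>
  File "pads.py", line 6, in padfit
    k=min([i for i in range(1,n) if s[i,4]>80],key=lambda i:np.linalg.norm(cen[i]-p))
ValueError: min() iterable argument is empty
```

View pics/w12.png

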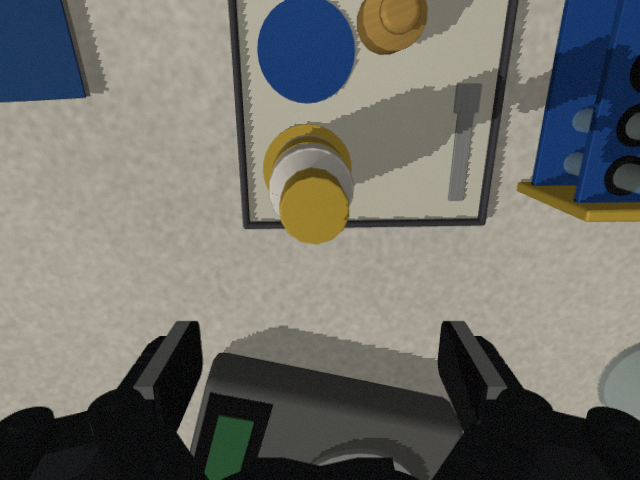

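Yellow cap at (314,206), the blue pad is clear and the weight is untouched. The tool has picked up about 3° of tilt, which I'll watch. Descending in slow rows.

jog_arm(
  series=[
    [[-0.001,-0.025,0.015,0,-1],[-0.001,-0.004,0.02,0,-1],[-0.001,0,0.02,0,-1],[-0.001,0,0.01,0,-1],[0,0,0,0,-1]],
  ],
)

```text
t: 18.9
eef_pos: [0.4968, -0.0875, 0.1264]
ee_rot: [0.998, 0.049, 0.028, 0.004]
ft_force: [-0.5, 0.8, 0.1]
grip_width: 0.0851
```

```bash
python3 - <<'E'
from plan import *
plan((.4957,-.091,.110),np.deg2rad(5))
f=grab_frame('wrist');save(f,'w13')
E
```

```text
t 18.9 pos [ 0.4968 -0.0875  0.1264] yaw 5.59 tilt -0.99838 f [-0.5  0.8  0.1] w 0.0851
1 rows: [[-0.0015, 0.0034, 0.0164, 0.01]]
```

View pics/w13.png

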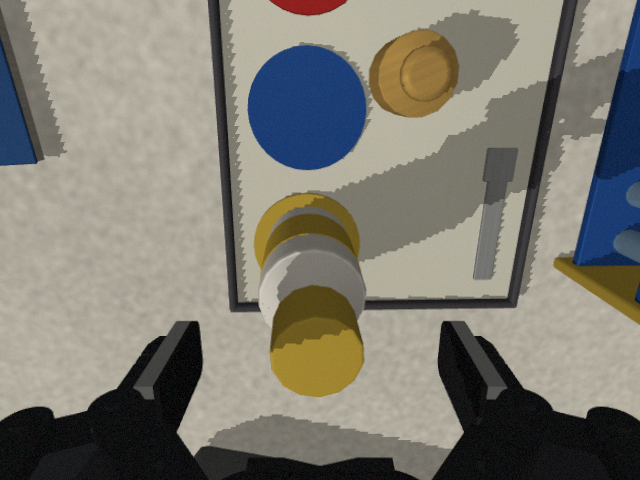

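jog_arm(
  series=[
    [[-0.002,0.003,0.008,0,-1],[-0.001,0,0.007,0,-1],[0,0,0,0,-1]],
  ],
)

```text
t: 19.32
eef_pos: [0.4965, -0.0915, 0.1124]
ee_rot: [0.998, 0.048, 0.03, 0.005]
ft_force: [-0.8, -1.0, 1.2]
grip_width: 0.0854
```

```bash
python3 - <<'E'
from plan import *
plan((.4957,-.091,.110),np.deg2rad(5))
E
```

```text
t 19.325 pos [ 0.4965 -0.0915  0.1124] yaw 5.57 tilt -0.99815 f [-0.8 -1.   1.2] w 0.0854
1 rows: [[-0.0007, -0.0006, 0.0024, 0.01]]
```

jog_arm(
  series=[
    [[-0.001,0,0.001,0,-1],[0,0,0,0,-0.3],[0,0,0,0,0.3],[0,0,0,0,1],[0,0,0,0,1],[0,0,-0.01,0,1],[0,0,-0.035,0,1],[0,0,-0.035,0,1]],
  ],
)

```text
t: 20.32
eef_pos: [0.4882, -0.0909, 0.1913]
ee_rot: [0.998, 0.048, 0.027, 0.004]
ft_force: [0.3, -0.4, -1.7]
grip_width: 0.0324
```

```bash
python3 - <<'E'
from plan import *
plan((.4095,.272,.18),np.deg2rad(4),vmax=.055)
print(Ro.from_quat(get_obs()['ee_rot']).as_matrix()[:,2])
f=grab_frame('scene');save(f,'s3')
E
```

```text
t 20.325 pos [ 0.4882 -0.0909  0.1913] yaw 5.54 tilt -0.99857 f [ 0.3 -0.4 -1.7] w 0.0324
7 rows: [[-0.0062, -0.0527, 0.0016, 0.004], [-0.0064, -0.0527, 0.0016, 0.004], [-0.0066, -0.0526, 0.0016, 0.004], [-0.0068, -0.0526, 0.0016, 0.004], [-0.007, -0.0526, 0.0016, 0.004], [-0.0072, -0.0526, 0.0016, 0.004], [-0.0074, -0.0525, 0.0016, 0.004]]
[ 0.05330326 -0.00504236 -0.99856564]
```

View pics/s3.png

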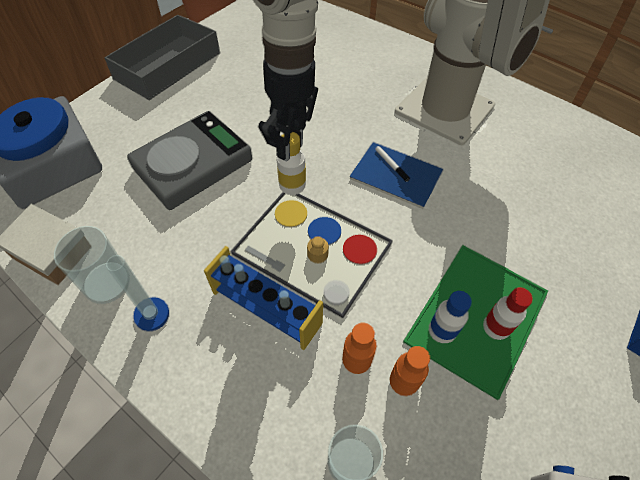

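Both bottles stand on the green tray, blue at (450,318) and red at (507,315). Yellow is in the gripper at (292,165).

jog_arm(
  series=[
    [[-0.004,-0.03,0,0.004,1],[-0.007,-0.052,0.001,0.004,1],[-0.007,-0.054,0.001,0.004,1],[-0.007,-0.054,0.001,0.004,1],[-0.008,-0.054,0.001,0.004,1],[-0.008,-0.054,0.001,0.004,1],[-0.008,-0.045,0.001,0.004,1],[0,-0.005,0,0,1]],
  ],
)

```text
t: 21.38
eef_pos: [0.4161, 0.2618, 0.1868]
ee_rot: [0.999, 0.032, 0.037, 0.003]
ft_force: [-0.2, -0.3, -1.1]
grip_width: 0.0326
```

```bash
python3 - <<'E'
from plan import *
plan((.4095,.272,.12),np.deg2rad(4),vmax=.025)
print(Ro.from_quat(get_obs()['ee_rot']).as_matrix()[:,2])
E
```

```text
t 21.375 pos [0.4161 0.2618 0.1868] yaw 3.66 tilt -0.99721 f [-0.2 -0.3 -1.1] w 0.0326
3 rows: [[-0.002, -0.0035, 0.0223, -0.002], [-0.002, -0.0035, 0.0223, -0.002], [-0.002, -0.0035, 0.0223, -0.002]]
[ 0.0745136  -0.00362758 -0.9972134 ]
```

jog_arm(
  series=[
    [[-0.003,-0.003,0.01,0,1],[-0.003,-0.003,0.01,0,1],[-0.002,-0.003,0.01,0,1],[-0.002,-0.002,0.01,0,1],[-0.001,0,0.01,0,1],[-0.001,0,0.008,0,1],[0,0,0,0,1]],
  ],
)

```text
t: 22.25
eef_pos: [0.4074, 0.2684, 0.1226]
ee_rot: [0.999, 0.029, 0.036, 0.004]
ft_force: [-0.2, -0.2, -0.7]
grip_width: 0.0328
```

```bash
python3 - <<'E'
from plan import *
plan((.4095,.272,.112),np.deg2rad(4),vmax=.025)
print(Ro.from_quat(get_obs()['ee_rot']).as_matrix()[:,2])
f=grab_frame('scene');save(f,'s4')
E
```

```text
t 22.25 pos [0.4074 0.2684 0.1226] yaw 3.38 tilt -0.99736 f [-0.2 -0.2 -0.7] w 0.0328
1 rows: [[0.0023, -0.0035, 0.0106, -0.011]]
[ 0.07236587 -0.00671104 -0.99735557]
```

View pics/s4.png

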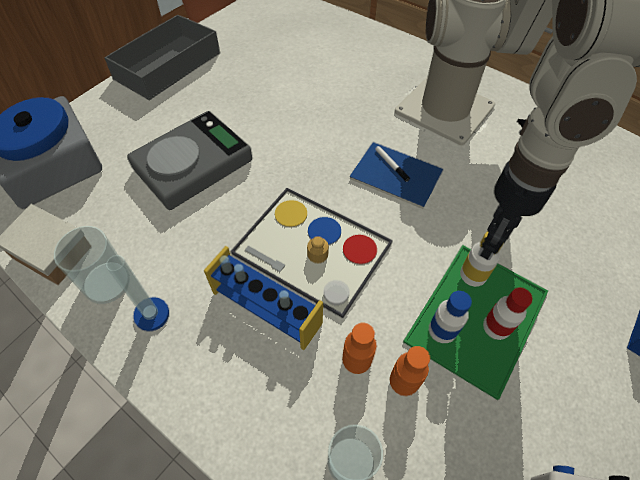

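jog_arm(
  series=[
    [[0.001,-0.002,0.006,0,1],[0,0,0.005,0,1],[0,0,0,0,1],[0,0,0.002,0,1]],
  ],
)

```text
t: 22.8
eef_pos: [0.4106, 0.2714, 0.1104]
ee_rot: [0.999, 0.029, 0.038, 0.003]
ft_force: [0.2, 0.3, -0.8]
grip_width: 0.0326
```

jog_arm(
  series=[
    [[0,0,0.002,0,1]],
  ],
)

```text
t: 22.92
eef_pos: [0.4108, 0.2715, 0.1084]
ee_rot: [0.999, 0.029, 0.038, 0.003]
ft_force: [1.3, 0.3, -0.5]
grip_width: 0.033
```

jog_arm(
  series=[
    [[0,0,0.002,0,1]],
  ],
)

```text
t: 23.05
eef_pos: [0.4114, 0.2721, 0.1075]
ee_rot: [0.999, 0.029, 0.038, 0.003]
ft_force: [-2.5, -1.9, 14.7]
grip_width: 0.0323
```

Contact. Releasing, then a slow lift.

jog_arm(
  series=[
    [[0,0,0,0,1],[0,0,0,0,0.3],[0,0,0,0,0],[0,0,0,0,-0.5],[0,0,0,0,-1],[0,0,0,0,-1]],
  ],
)

```text
t: 23.8
eef_pos: [0.4121, 0.2724, 0.1081]
ee_rot: [0.999, 0.029, 0.039, 0.002]
ft_force: [0.5, 0.8, 0.1]
grip_width: 0.0854
```

jog_arm(
  series=[
    [[0,0,-0.01,0,-1],[0,0,-0.03,0,-1],[0,0,-0.04,0,-1],[0,0,0,0,-1]],
  ],
)

```text
t: 24.3
eef_pos: [0.4056, 0.2726, 0.1917]
ee_rot: [0.999, 0.029, 0.039, 0.002]
ft_force: [0.7, -0.2, -0.1]
grip_width: 0.0854
```

```bash
python3 - <<'E'
from pads import *
from plan import *
plan((.54,-.03,.19),np.deg2rad(4),vmax=.025)
print(Ro.from_quat(get_obs()['ee_rot']).as_matrix()[:,2])
f=grab_frame('scene');save(f,'s5')
ft=grab_frame('top');save(ft,'t5')
for c,x in {'red':(.481,.066),'blue':(.489,-.012),'yellow':(.496,-.091)}.items():
    for g in (ft,f):
        r=padfit(g,c,*x); print(c,r[0][0].round(4),round(r[0][1],3))
for c,x in {'red':(.468,.353),'blue':(.531,.275),'yellow':(.411,.272)}.items():
    b,s,p=capblob(ft,c,*x,.004);print(c,fit(CAP,[(ft,b)],x,.004))
E
```

```text
t 24.3 pos [0.4056 0.2726 0.1917] yaw 3.37 tilt -0.99691 f [ 0.7 -0.2 -0.1] w 0.0854
14 rows: [[0.0083, 0.0221, 0.0001, -0.001], [0.0083, 0.0221, 0.0001, -0.001], [0.0083, 0.0222, 0.0001, -0.001], [0.0083, 0.0222, 0.0001, -0.001], [0.0082, 0.0222, 0.0001, -0.001], [0.0082, 0.0222, 0.0001, -0.001], [0.0082, 0.0222, 0.0001, -0.001], [0.0082, 0.0222, 0.0001, -0.001], [0.0082, 0.0222, 0.0001, -0.001], [0.0082, 0.0222, 0.0001, -0.001], [0.0081, 0.0222, 0.0001, -0.001], [0.0081, 0.0222, 0.0001, -0.001], [0.0081, 0.0222, 0.0001, -0.001], [0.0081, 0.0222, 0.0001, -0.001]]
[ 0.0785363  -0.00196141 -0.99690932]
red [0.4819 0.0661] 0.043
red [0.4796 0.0645] 0.044
blue [ 0.4886 -0.0139] 0.051
blue [ 0.4856 -0.0158] 0.183
yellow [ 0.4954 -0.0934] 0.038
yellow [ 0.4932 -0.0958] 0.053
red (array([0.468, 0.353]), np.float64(1.0))
blue (array([0.53178282, 0.27508076]), np.float64(0.2641405820977485))
yellow (array([0.4126241 , 0.27347324]), np.float64(0.12372790573111947))
```

View pics/t5.png

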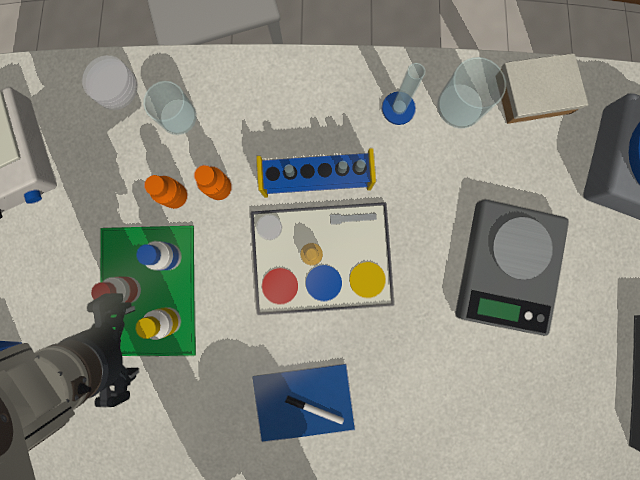

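Top view shows all three bottles standing on the green tray: blue (157,254), red (115,290), yellow (157,323). The pads are clear and the weight at (311,253) is unmoved. Now toward the weight.

jog_arm(
  series=[
    [[0.008,0.022,0,0,-1],[0.008,0.022,0,0,-1],[0.008,0.022,0,0,-1],[0.008,0.022,0,0,-1],[0.008,0.022,0,0,-1],[0.008,0.022,0,0,-1],[0.008,0.022,0,0,-1],[0.008,0.022,0,0,-1]],
  ],
)

```text
t: 25.4
eef_pos: [0.4727, 0.0927, 0.1836]
ee_rot: [0.999, 0.031, 0.026, 0.007]
ft_force: [0.6, -0.2, -0.7]
grip_width: 0.0852
```

jog_arm(
  series=[
    [[0.008,0.022,0,0,-1],[0.008,0.022,0,0,-1],[0.008,0.022,0,0,-1],[0.008,0.022,0,0,-1],[0,0,0,0,-1]],
  ],
)

```text
t: 26.02
eef_pos: [0.5066, 0.0022, 0.179]
ee_rot: [0.999, 0.03, 0.019, 0.008]
ft_force: [-0.8, 0.3, 0.2]
grip_width: 0.0853
```

```bash
python3 - <<'E'
from pads import *
from plan import *
plan((.54,-.03,.19),np.deg2rad(4),vmax=.025)
print(Ro.from_quat(get_obs()['ee_rot']).as_matrix()[:,2])
f=grab_frame('wrist');save(f,'w14')
E
```

```text
t 26.025 pos [0.5066 0.0022 0.179 ] yaw 3.46 tilt -0.99918 f [-0.8  0.3  0.2] w 0.0853
2 rows: [[0.0157, 0.0171, -0.0055, -0.005], [0.0156, 0.0172, -0.0055, -0.005]]
[ 0.03774802 -0.01440487 -0.99918346]
```

View pics/w14.png

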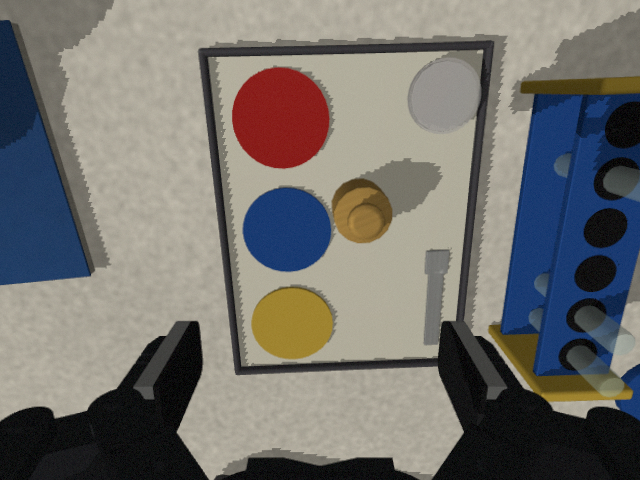

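The whole tray is in view with a clear weight at (362,211). Measuring the weight and pads.

```bash
python3 - <<'E'
from pads import *
from plan import *
import pickle
f=grab_frame('wrist')
for c,x in {'red':(.481,.066),'blue':(.489,-.012),'yellow':(.496,-.091)}.items():
    r=padfit(f,c,*x); print(c,r[0][0].round(4),round(r[0][1],3))
h=cv2.cvtColor(f['img'],cv2.COLOR_RGB2HSV)
m=cv2.inRange(h,(10,90,60),(22,255,255)); m=cv2.morphologyEx(m,cv2.MORPH_CLOSE,np.ones((5,5),np.uint8))
n,l,s,c=cv2.connectedComponentsWithStats(m)
for i in range(1,n):
    if s[i,4]>500: print(i,s[i],c[i].round())
p=proj(f,[[.54,.009,.025]])[0]
k=min([i for i in range(1,n) if s[i,4]>500],key=lambda i:np.linalg.norm(c[i]-p))
for z in (.004,.002): print(fit(WT,[(f,l==k)],(.54,.009),z))
r=silhouettes('weight_mid',f)[0]; print(r['score'],fit(WT,[(f,r['mask'])],(.54,.009),.004))
ft,fs,D=pickle.load(open('d.pkl','rb'))
print(fit(WT,[(f,r['mask']),(ft,D['weight_mid','t'][0]['mask']),(fs,D['weight_mid','s'][0]['mask'])],(.54,.009,.005)))
E
```

```text
red [0.4816 0.0677] 0.013
blue [ 0.4886 -0.0125] 0.031
yellow [ 0.4952 -0.0925] 0.024
1 [ 521   78  119   18 1718] [584.  87.]
2 [ 333  180   60   64 3000] [362. 212.]
3 [ 252  288   82   72 4518] [292. 324.]
4 [ 489  326  123   78 2692] [542. 371.]
(array([0.54015797, 0.01032566]), np.float64(0.05705304518664045))
(array([0.54033562, 0.01002924]), np.float64(0.044593088071348985))
0.86 (array([0.54008982, 0.01045679]), np.float64(0.022123549115837027))
(array([0.53972643, 0.00917536, 0.0048132 ]), np.float64(0.0974522042738762))
```

jog_arm(
  series=[
    [[0.016,-0.004,0.02,0,-1],[0.014,-0.003,0.02,0,-1],[0.001,0,0.02,0,-1],[-0.001,0,0.02,0,-1],[-0.001,0,0.01,0,-1],[0,0,0,0,-1]],
  ],
)

```text
t: 26.92
eef_pos: [0.5369, 0.0173, 0.088]
ee_rot: [0.999, 0.035, 0.018, 0.007]
ft_force: [-0.7, 0.3, -0.4]
grip_width: 0.0856
```

```bash
python3 - <<'E'
from plan import *
from fit import *
plan((.54,.010,.028),np.deg2rad(4),vmax=.02)
print(Ro.from_quat(get_obs()['ee_rot']).as_matrix()[:,2])
f=grab_frame('wrist');save(f,'w15')
r=silhouettes('weight_mid',f)[0]; print(r['score'],fit(WT,[(f,r['mask'])],(.54,.009),.004))
E
```

```text
t 26.925 pos [0.5369 0.0173 0.088 ] yaw 4.08 tilt -0.99923 f [-0.7  0.3 -0.4] w 0.0856
4 rows: [[0.0006, 0.0019, 0.015, 0.0], [0.0006, 0.0019, 0.015, 0.0], [0.0006, 0.0019, 0.015, 0.0], [0.0006, 0.0019, 0.015, 0.0]]
[ 0.03727477 -0.01227943 -0.99922961]
0.87 (array([0.53992622, 0.01067464]), np.float64(0.03377131885094686))
```

View pics/w15.png

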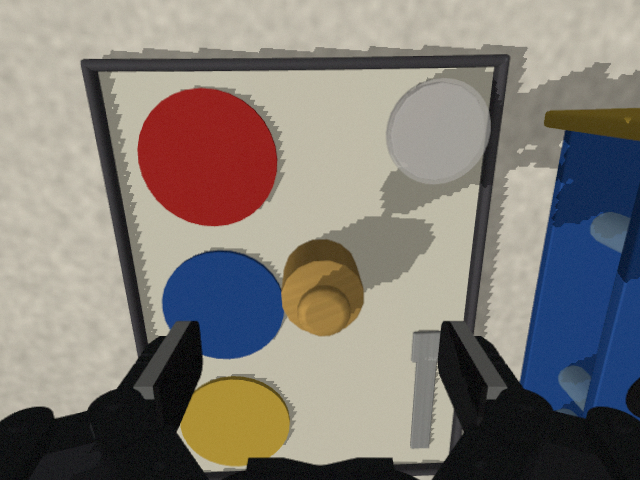

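jog_arm(
  series=[
    [[0.001,0.004,0.013,0,-1],[0,0.003,0.014,0,-1],[0,0,0.014,0,-1],[0,0,0,0,-1]],
  ],
)

```text
t: 27.52
eef_pos: [0.5422, 0.0089, 0.0467]
ee_rot: [0.999, 0.035, 0.021, 0.007]
ft_force: [0.7, -0.3, 0.9]
grip_width: 0.0853
```

```bash
python3 - <<'E'
from plan import *
plan((.54,.0105,.027),np.deg2rad(4),vmax=.02)
print(Ro.from_quat(get_obs()['ee_rot']).as_matrix()[:,2])
f=grab_frame('wrist');save(f,'w16')
E
```

```text
t 27.525 pos [0.5422 0.0089 0.0467] yaw 4.03 tilt -0.99904 f [ 0.7 -0.3  0.9] w 0.0853
1 rows: [[-0.002, -0.0017, 0.0197, 0.0]]
[ 0.04214493 -0.01227643 -0.99903608]
```

View pics/w16.png

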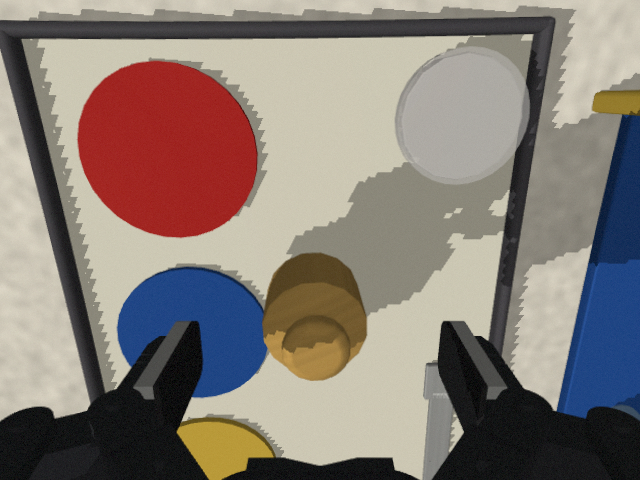

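jog_arm(
  series=[
    [[-0.003,-0.001,0.008,0,-1],[-0.001,0,0.007,0,-1],[0,0,0.002,0,-1],[0,0,0,0,-1]],
  ],
)

```text
t: 28.08
eef_pos: [0.5396, 0.0097, 0.0296]
ee_rot: [0.999, 0.035, 0.022, 0.007]
ft_force: [-0.9, 0.4, -0.6]
grip_width: 0.0855
```

```bash
python3 - <<'E'
from plan import *
plan((.54,.0105,.027),np.deg2rad(4),vmax=.02)
print(Ro.from_quat(get_obs()['ee_rot']).as_matrix()[:,2])
E
```

```text
t 28.075 pos [0.5396 0.0097 0.0296] yaw 4.04 tilt -0.99893 f [-0.9  0.4 -0.6] w 0.0855
1 rows: [[0.0004, -0.0008, 0.0026, 0.001]]
[ 0.04453124 -0.0121755  -0.99893379]
```

jog_arm(
  series=[
    [[0,0,0.003,0,-1],[0,0,0,0,-0.3],[0,0,0,0,0.3],[0,0,0,0,1],[0,0,0,0,1],[0,0,0,0,1]],
  ],
)

```text
t: 28.82
eef_pos: [0.5407, 0.0097, 0.0275]
ee_rot: [0.999, 0.035, 0.023, 0.007]
ft_force: [0.4, 0.8, 0.0]
grip_width: 0.0386
```

jog_arm(
  series=[
    [[0,0,-0.01,0,1],[0,0,-0.02,0,1],[0,0,-0.02,0,1],[0,0,-0.02,0,1],[0,0,-0.02,0,1],[0,0,0,0,1]],
  ],
)

```text
t: 29.58
eef_pos: [0.5331, 0.0107, 0.119]
ee_rot: [0.999, 0.035, 0.019, 0.007]
ft_force: [-0.9, -0.3, -3.3]
grip_width: 0.0382
```

```bash
python3 - <<'E'
from plan import *
plan((.555,-.363,.125),np.deg2rad(4),vmax=.03)
print(Ro.from_quat(get_obs()['ee_rot']).as_matrix()[:,2])
f=grab_frame('wrist');save(f,'w17')
E
```

```text
t 29.575 pos [0.5331 0.0107 0.119 ] yaw 4.04 tilt -0.99918 f [-0.9 -0.3 -3.3] w 0.0382
13 rows: [[-0.0003, 0.0288, -0.0005, 0.0], [-0.0003, 0.0288, -0.0005, 0.0], [-0.0003, 0.0288, -0.0005, 0.0], [-0.0003, 0.0288, -0.0005, 0.0], [-0.0003, 0.0288, -0.0005, 0.0], [-0.0003, 0.0288, -0.0005, 0.0], [-0.0003, 0.0288, -0.0005, 0.0], [-0.0003, 0.0288, -0.0005, 0.0], [-0.0003, 0.0288, -0.0005, 0.0], [-0.0003, 0.0288, -0.0005, 0.0], [-0.0003, 0.0288, -0.0005, 0.0], [-0.0003, 0.0288, -0.0005, 0.0], [-0.0003, 0.0288, -0.0005, 0.0]]
[ 0.03867399 -0.01218757 -0.99917755]
```

View pics/w17.png

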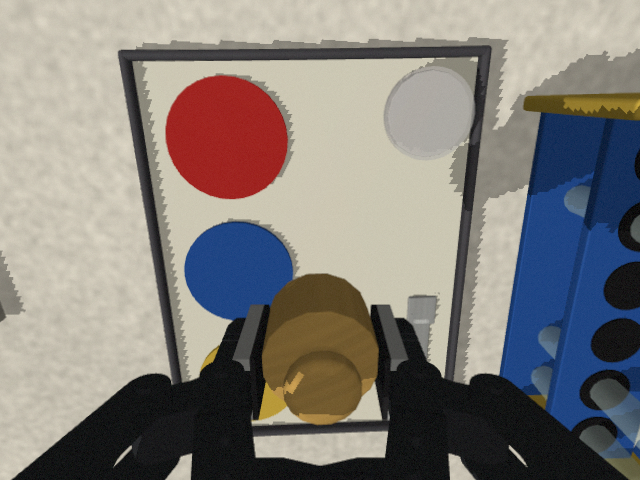

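The weight is gripped (38 mm) and hangs clear. On the way I measure the pan from the unshadowed top and scene pictures.

jog_arm(
  series=[
    [[0,0.015,-0.004,0,1],[0,0.028,-0.004,0,1],[0,0.03,-0.002,0,1],[0,0.03,0,0,1],[0,0.03,0,0,1],[0,0.03,0,0,1],[0,0.03,0,0,1],[0,0.015,0,0,1]],
  ],
)

```text
t: 30.62
eef_pos: [0.5404, -0.208, 0.1233]
ee_rot: [0.999, 0.035, 0.01, 0.007]
ft_force: [0.2, 0.2, -3.2]
grip_width: 0.0383
```

```bash
python3 - <<'E'
from fit import *
from plan import *
plan((.555,-.363,.125),np.deg2rad(4),vmax=.03)
print(Ro.from_quat(get_obs()['ee_rot']).as_matrix()[:,2])
ft=grab_frame('top');fs=grab_frame('scene');fw=grab_frame('wrist');save(fw,'w18');save(ft,'t6')
V=[]
for n,f,c in (('t',ft,(523,248)),('s',fs,(172,156))):
    g=cv2.GaussianBlur(cv2.cvtColor(f['img'],cv2.COLOR_RGB2GRAY),(3,3),0)
    x,y=c; w=g[y-8:y+8,x-8:x+8]; lo=np.median(w)
    m=np.zeros((482,642),np.uint8); g2=g.copy()
    cv2.floodFill(g2,m,c,255,8,30,4|cv2.FLOODFILL_FIXED_RANGE) if False else None
    mm=((np.abs(g.astype(int)-lo)<25)).astype(np.uint8); k,l,s,cen=cv2.connectedComponentsWithStats(mm,connectivity=4)
    b=l==l[y,x]; print(n,lo,s[l[y,x]],cen[l[y,x]])
    r=fit([(0,.055),(-.0005,.055)],[(f,b)],(.556,-.3625),.06); print(r)
E
```

```text
t 30.625 pos [ 0.5404 -0.208   0.1233] yaw 3.99 tilt -0.99972 f [ 0.2  0.2 -3.2] w 0.0383
6 rows: [[0.0006, 0.0259, -0.0003, -0.0], [0.0006, 0.0259, -0.0003, -0.0], [0.0006, 0.0259, -0.0003, -0.0], [0.0006, 0.0259, -0.0003, -0.0], [0.0006, 0.0259, -0.0003, -0.0], [0.0006, 0.0259, -0.0003, -0.0]]
[ 0.02023851 -0.01233278 -0.99971911]
t 83.0 [  438   176   124   304 14226] [493.57036412 335.94777169]
(array([ 0.48127301, -0.31147766]), np.float64(0.8306706564555122))
s 136.0 [ 147  136   49   37 1334] [170.31184408 154.9077961 ]
(array([ 0.5534608 , -0.36571887]), np.float64(0.1243225488585975))
```

View pics/w18.png

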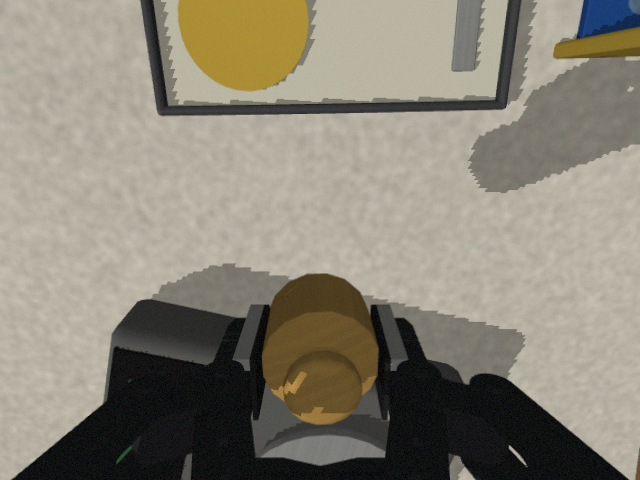

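```bash
python3 - <<'E'
from fit import *
import pickle
ft,fs,D=pickle.load(open('d.pkl','rb'))
for n,f,im,c in (('t',ft,'t5',(523,248)),('s',fs,'s4',(172,156))):
    I=cv2.imread('pics/'+im+'.png'); g=cv2.GaussianBlur(cv2.cvtColor(I,cv2.COLOR_BGR2GRAY),(3,3),0)
    x,y=c; w=g[y-8:y+8,x-8:x+8]; lo=np.median(w)
    for d in (18,26,34):
        mm=(np.abs(g.astype(int)-lo)<d).astype(np.uint8); k,l,s,cen=cv2.connectedComponentsWithStats(mm,connectivity=4)
        b=(l==l[y,x]).astype(np.uint8); b=cv2.morphologyEx(b,cv2.MORPH_OPEN,np.ones((5,5),np.uint8))>0
        r=fit([(0,.055),(-.0005,.055)],[(f,b)],(.556,-.3625),.06); print(n,lo,s[l[y,x]],r)
    cv2.imwrite(f'pics/m_{n}.png',cv2.resize(I[y-60:y+60,x-80:x+80],None,fx=4,fy=4))
E
```

```text
t 134.0 [ 494  218   58   61 2814] (array([ 0.55525   , -0.36427933]), np.float64(0.0452964628043091))
t 134.0 [ 494  217   59   63 2877] (array([ 0.55459522, -0.36423477]), np.float64(0.026637258228707106))
t 134.0 [ 493  217   60   63 2929] (array([ 0.55478539, -0.36421107]), np.float64(0.01737223815145894))
s 135.0 [ 147  137   51   36 1427] (array([ 0.55375017, -0.36639543]), np.float64(0.06382628721829253))
s 135.0 [ 147  136   52   38 1479] (array([ 0.55327829, -0.36535674]), np.float64(0.030885493675045228))
s 135.0 [ 147  136   52   38 1523] (array([ 0.55345019, -0.36566192]), np.float64(0.02047116165718932))
```

View pics/m_t.png

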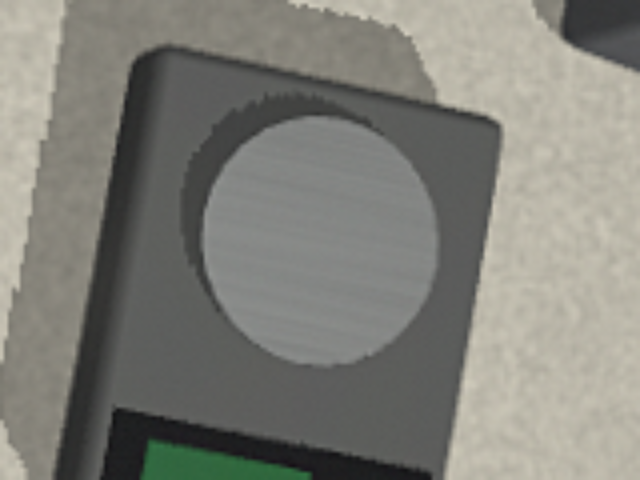

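View pics/m_s.png

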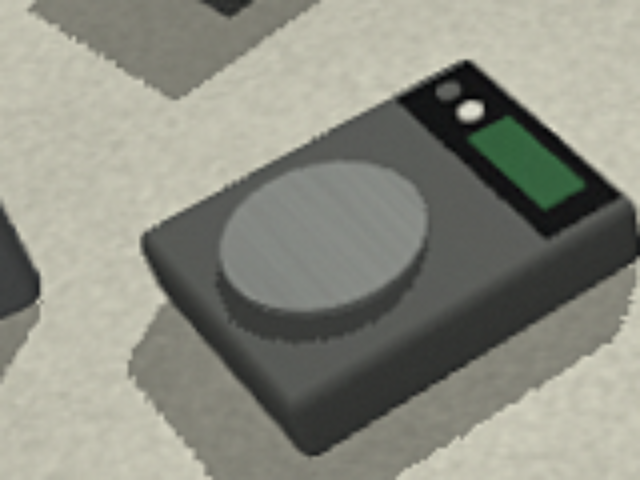

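jog_arm(
  series=[
    [[0.001,0.015,-0.001,0,1],[0.001,0.028,0,0,1],[0.001,0.03,0,0,1],[0.001,0.03,0,0,1],[0.001,0.03,0,0,1],[0.001,0.018,0,0,1],[0,0,0,0,1]],
  ],
)

```text
t: 31.65
eef_pos: [0.5598, -0.3581, 0.1264]
ee_rot: [0.999, 0.04, 0.01, 0.006]
ft_force: [0.2, 0.7, -3.5]
grip_width: 0.0382
```

```bash
python3 - <<'E'
from plan import *
plan((.555,-.3635,.09),np.deg2rad(4),vmax=.03)
print(Ro.from_quat(get_obs()['ee_rot']).as_matrix()[:,2])
fw=grab_frame('top');save(fw,'t7')
E
```

```text
t 31.65 pos [ 0.5598 -0.3581  0.1264] yaw 4.64 tilt -0.99974 f [ 0.2  0.7 -3.5] w 0.0382
2 rows: [[-0.0026, 0.0025, 0.0182, 0.006], [-0.0026, 0.0025, 0.0182, 0.006]]
[ 0.01970513 -0.01136931 -0.99974119]
```

View pics/t7.png

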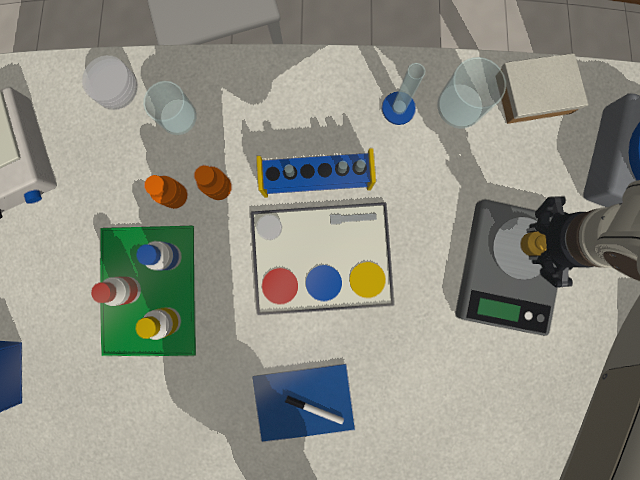

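The weight is over the pan at (533,244), shifted by parallax from its height. Descending.

jog_arm(
  series=[
    [[-0.003,0.003,0.012,0,1],[-0.003,0.003,0.012,0,1],[-0.001,0,0.008,0,1],[0,0,0,0,1],[0,0,0,0,1]],
  ],
)

```text
t: 32.33
eef_pos: [0.5527, -0.3606, 0.0909]
ee_rot: [0.999, 0.043, 0.008, 0.004]
ft_force: [0.1, 0.0, -3.4]
grip_width: 0.0383
```

```bash
python3 - <<'E'
from fit import *
from plan import *
plan((.555,-.3635,.0865),np.deg2rad(4),vmax=.03)
print(Ro.from_quat(get_obs()['ee_rot']).as_matrix()[:,2])
ft=grab_frame('top');o=get_obs();p=o['eef_pos']
print(proj(ft,[p+[0,0,.022],[.555,-.3635,.06]]))
cv2.imwrite('pics/t8.png',cv2.resize(ft['img'][190:310,450:610,::-1],None,fx=4,fy=4))
fs=grab_frame('scene');cv2.imwrite('pics/s8.png',cv2.resize(fs['img'][90:210,100:260,::-1],None,fx=4,fy=4))
E
```

```text
t 32.325 pos [ 0.5527 -0.3606  0.0909] yaw 4.91 tilt -0.99984 f [ 0.1  0.  -3.4] w 0.0383
1 rows: [[0.002, 0.003, 0.0044, 0.016]]
[ 0.01627801 -0.00795132 -0.99983589]
[[534.16582816 247.65451913]
 [522.78508635 247.73132289]]
```

View pics/t8.png

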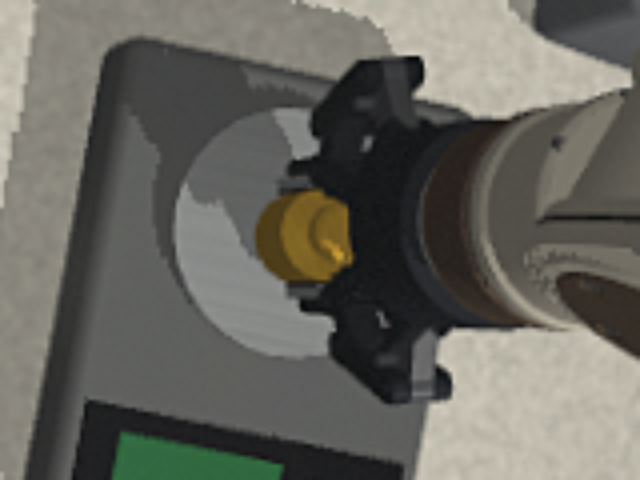

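View pics/s8.png

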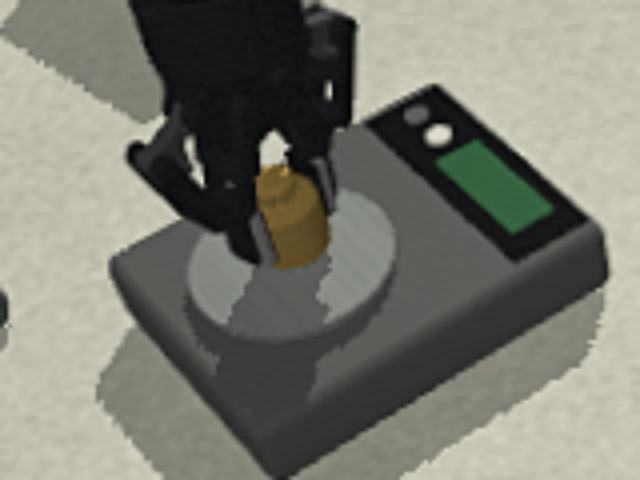

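The weight is close to the pan's centre in both views. Lowering in small steps.

jog_arm(
  series=[
    [[0.002,0.003,0.003,0,1],[0,0,0.002,0,1],[0,0,0,0,1]],
  ],
)

```text
t: 32.8
eef_pos: [0.556, -0.3642, 0.0868]
ee_rot: [0.999, 0.043, 0.009, 0.005]
ft_force: [-1.3, 0.5, -3.5]
grip_width: 0.0384
```

jog_arm(
  series=[
    [[0,0,0.0015,0,1]],
  ],
)

```text
t: 32.92
eef_pos: [0.5561, -0.3644, 0.0854]
ee_rot: [0.999, 0.043, 0.009, 0.005]
ft_force: [0.2, -0.1, -3.8]
grip_width: 0.0384
```

jog_arm(
  series=[
    [[0,0,0.0015,0,1]],
  ],
)

```text
t: 33.05
eef_pos: [0.5561, -0.3643, 0.0838]
ee_rot: [0.999, 0.043, 0.009, 0.005]
ft_force: [-0.3, -1.0, -2.5]
grip_width: 0.0383
```

jog_arm(
  series=[
    [[0,0,0.0015,0,1]],
  ],
)

```text
t: 33.17
eef_pos: [0.5561, -0.3643, 0.0822]
ee_rot: [0.999, 0.043, 0.009, 0.005]
ft_force: [0.9, -0.3, -2.9]
grip_width: 0.0383
```

jog_arm(
  series=[
    [[0,0,0.0015,0,1]],
  ],
)

```text
t: 33.3
eef_pos: [0.5561, -0.3644, 0.0816]
ee_rot: [0.999, 0.043, 0.009, 0.005]
ft_force: [-3.9, 2.2, 7.2]
grip_width: 0.0381
```

Contact (about 10 N over the hanging weight). Releasing.

jog_arm(
  series=[
    [[0,0,0,0,1],[0,0,0,0,0.3],[0,0,0,0,0],[0,0,0,0,-0.5],[0,0,0,0,-1],[0,0,0,0,-1]],
  ],
)

```text
t: 34.05
eef_pos: [0.5576, -0.3653, 0.0832]
ee_rot: [0.999, 0.043, 0.011, 0.007]
ft_force: [0.0, -0.2, -1.8]
grip_width: 0.0857
```

jog_arm(
  series=[
    [[0,0,-0.01,0,-1],[0,0,-0.02,0,-1],[0,0,-0.03,0,-1],[0,0,-0.03,0,-1],[0,0,-0.01,0,-1],[0,0,0,0,-1]],
  ],
)

```text
t: 34.8
eef_pos: [0.5554, -0.3641, 0.1884]
ee_rot: [0.999, 0.043, 0.012, 0.007]
ft_force: [0.1, -0.8, -0.6]
grip_width: 0.085
```

```bash
python3 - <<'E'
from fit import *
from plan import *
plan((.4095,.24,.19),np.deg2rad(4),vmax=.03)
print(Ro.from_quat(get_obs()['ee_rot']).as_matrix()[:,2])
fw=grab_frame('wrist');save(fw,'w19')
fs=grab_frame('scene');ft=grab_frame('top');cv2.imwrite('pics/s9.png',cv2.resize(fs['img'][90:210,100:260,::-1],None,fx=4,fy=4))
M=[]
for n,f in (('w',fw),('s',fs),('t',ft)):
    for r in silhouettes('weight_mid',f)[:1]: print(n,r['score'],r['bbox'],fit(WT,[(f,r['mask'])],(.555,-.3635),.06))
E
```

```text
t 34.8 pos [ 0.5554 -0.3641  0.1884] yaw 4.91 tilt -0.99964 f [ 0.1 -0.8 -0.6] w 0.085
21 rows: [[-0.0045, -0.0293, -0.0001, 0.001], [-0.0045, -0.0293, -0.0001, 0.001], [-0.0045, -0.0293, -0.0001, 0.001], [-0.0045, -0.0292, -0.0001, 0.001], [-0.0045, -0.0292, -0.0001, 0.001], [-0.0046, -0.0292, -0.0001, 0.001], [-0.0046, -0.0292, -0.0001, 0.001], [-0.0046, -0.0292, -0.0001, 0.001], [-0.0046, -0.0292, -0.0001, 0.001], [-0.0047, -0.0292, -0.0001, 0.001], [-0.0047, -0.0292, -0.0001, 0.001], [-0.0047, -0.0292, -0.0001, 0.001], [-0.0047, -0.0292, -0.0001, 0.001], [-0.0047, -0.0292, -0.0001, 0.001], [-0.0048, -0.0292, -0.0001, 0.001], [-0.0048, -0.0292, -0.0001, 0.001], [-0.0048, -0.0292, -0.0001, 0.001], [-0.0048, -0.0292, -0.0001, 0.001], [-0.0049, -0.0292, -0.0001, 0.001], [-0.0049, -0.0292, -0.0001, 0.001], [-0.0049, -0.0292, -0.0001, 0.001]]
[ 0.02368564 -0.01281879 -0.99963727]
w 0.83 [281.7, 199.9, 354.2, 282.2] (array([ 0.55537729, -0.36283445]), np.float64(0.042259106100945965))
s 0.23 [459.9, 239.4, 503.0, 291.3] (array([ 0.555 , -0.3635]), np.float64(1.0))
t 0.8 [515.9, 234.8, 546.5, 259.8] (array([ 0.55594611, -0.36477084]), np.float64(0.14518201284796572))
```

View pics/w19.png

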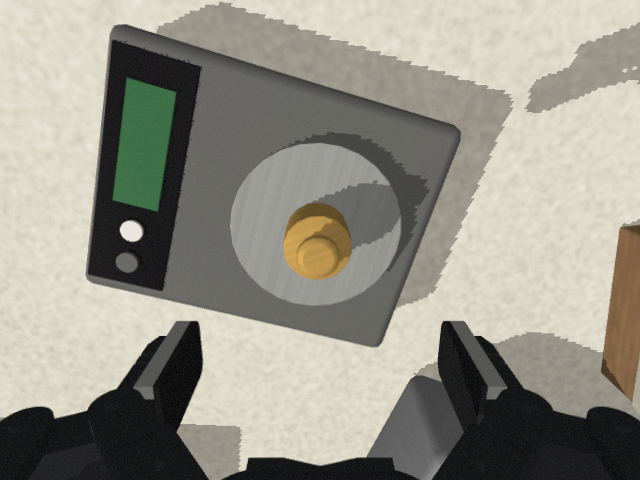

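View pics/s9.png

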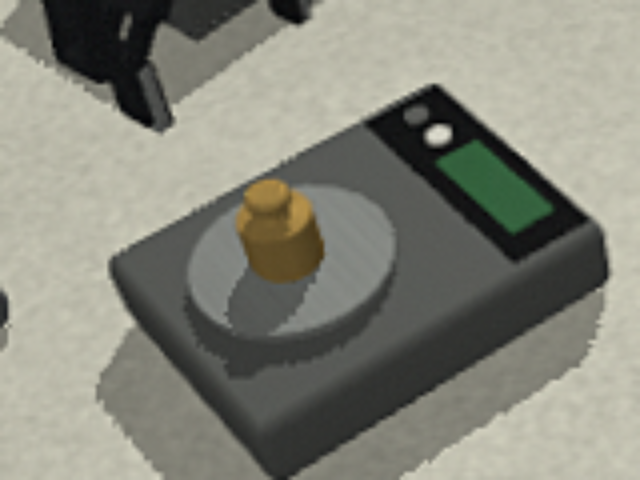

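The weight stands upright on the pan, its foot near the pan's centre at (316,224). Next is yellow on the green tray.

jog_arm(
  series=[
    [[-0.003,-0.02,0,0,-1],[-0.006,-0.035,0,0,-1],[-0.006,-0.035,0,0,-1],[-0.006,-0.035,0,0,-1],[-0.006,-0.035,0,0,-1],[-0.006,-0.035,0,0,-1],[-0.006,-0.035,0,0,-1],[-0.006,-0.035,0,0,-1]],
  ],
)

```text
t: 36.1
eef_pos: [0.483, -0.0971, 0.1756]
ee_rot: [0.999, 0.04, 0.006, 0.003]
ft_force: [0.8, 0.9, 0.9]
grip_width: 0.0856
```

jog_arm(
  series=[
    [[-0.006,-0.035,0,0,-1],[-0.006,-0.035,0,0,-1],[-0.006,-0.035,0,0,-1],[-0.006,-0.035,0,0,-1],[-0.006,-0.035,0,0,-1],[-0.006,-0.035,0,0,-1],[-0.005,-0.035,0,0,-1],[-0.005,-0.035,0,0,-1]],
  ],
)

```text
t: 37.1
eef_pos: [0.409, 0.1868, 0.1695]
ee_rot: [0.999, 0.04, 0.003, 0.004]
ft_force: [0.3, -0.5, -0.4]
grip_width: 0.0853
```

```bash
python3 - <<'E'
from fit import *
from plan import *
plan((.411,.235,.18),np.deg2rad(4),vmax=.03)
print(Ro.from_quat(get_obs()['ee_rot']).as_matrix()[:,2])
E
```

```text
t 37.1 pos [0.409  0.1868 0.1695] yaw 4.58 tilt -0.99996 f [ 0.3 -0.5 -0.4] w 0.0853
2 rows: [[0.0029, -0.024, -0.0053, 0.005], [0.0028, -0.024, -0.0053, 0.005]]
[ 0.00551878 -0.00701563 -0.99996016]
```

jog_arm(
  series=[
    [[0.003,-0.025,-0.005,0,-1],[0.001,-0.01,-0.004,0,-1],[0,0,0,0,-1],[0,0,0,0,-1]],
  ],
)

```text
t: 37.6
eef_pos: [0.4083, 0.2234, 0.1768]
ee_rot: [0.999, 0.042, 0.001, 0.005]
ft_force: [0.7, -0.3, 0.2]
grip_width: 0.0857
```

```bash
python3 - <<'E'
from cap import *
from plan import *
plan((.412,.273,.108),np.deg2rad(4),vmax=.03)
print(Ro.from_quat(get_obs()['ee_rot']).as_matrix()[:,2])
f=grab_frame('wrist');save(f,'w20')
for c,x in {'yellow':(.412,.273),'red':(.468,.353),'blue':(.531,.275)}.items():
  try:
    b,s,p=capblob(f,c,*x,.004);print(c,s,p.round(),fit(CAP,[(f,b)],x,.004))
  except Exception as e: print(c,e)
E
```

```text
t 37.6 pos [0.4083 0.2234 0.1768] yaw 4.78 tilt -0.99995 f [ 0.7 -0.3  0.2] w 0.0857
3 rows: [[0.0026, -0.0164, 0.0229, 0.005], [0.0025, -0.0164, 0.0229, 0.005], [0.0025, -0.0164, 0.0229, 0.005]]
[ 0.00238367 -0.0095758  -0.99995131]
yellow [ 305  135   75   80 4683] [338. 178.] (array([0.41328176, 0.27399117]), np.float64(0.09147790658194699))
red [ 446    0  103   42 3118] [502. -15.] (array([0.46806893, 0.35273339]), np.float64(0.041034375967791914))
blue [ 544  150   96   81 6164] [599. 195.] (array([0.53257135, 0.27649969]), np.float64(0.057438253877082124))
```

View pics/w20.png

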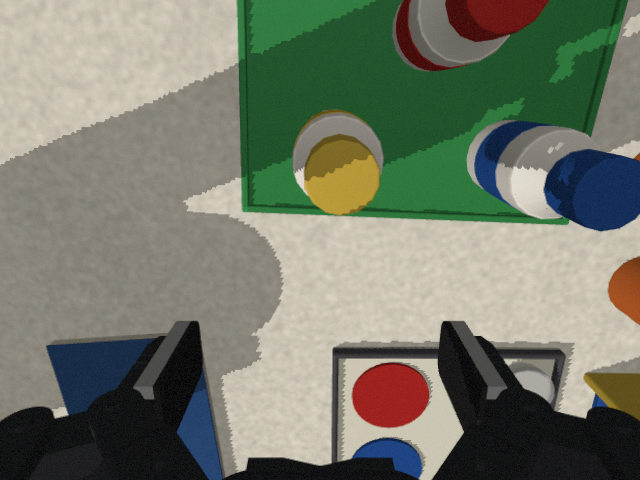

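Yellow cap top at (342,173), standing well.

jog_arm(
  series=[
    [[0.005,-0.025,0.01,0,-1],[0.004,-0.02,0.018,0,-1],[0,-0.003,0.018,0,-1],[0,0,0.012,0,-1],[0,0,0,0,-1]],
  ],
)

```text
t: 38.28
eef_pos: [0.415, 0.2681, 0.1169]
ee_rot: [0.999, 0.038, 0.001, 0.005]
ft_force: [-0.1, -0.5, 0.8]
grip_width: 0.0854
```

```bash
python3 - <<'E'
from plan import *
plan((.413,.2737,.108),np.deg2rad(4),vmax=.03)
print(Ro.from_quat(get_obs()['ee_rot']).as_matrix()[:,2])
E
```

```text
t 38.275 pos [0.415  0.2681 0.1169] yaw 4.31 tilt -0.99994 f [-0.1 -0.5  0.8] w 0.0854
1 rows: [[-0.0016, -0.0057, 0.0089, 0.005]]
[ 0.00282854 -0.01038546 -0.99994207]
```

jog_arm(
  series=[
    [[-0.002,-0.005,0.005,0,-1],[0,-0.001,0.004,0,-1],[0,0,0,0,-1]],
  ],
)

```text
t: 38.65
eef_pos: [0.4133, 0.2739, 0.1086]
ee_rot: [0.999, 0.037, 0.002, 0.005]
ft_force: [-0.0, 0.1, 0.5]
grip_width: 0.0851
```

```bash
python3 - <<'E'
from plan import *
plan((.413,.2737,.107),np.deg2rad(4),vmax=.03)
print(Ro.from_quat(get_obs()['ee_rot']).as_matrix()[:,2])
f=grab_frame('wrist');save(f,'w21')
E
```

```text
t 38.65 pos [0.4133 0.2739 0.1086] yaw 4.22 tilt -0.99995 f [-0.   0.1  0.5] w 0.0851
1 rows: [[-0.0003, 0.0002, 0.0016, 0.004]]
[ 0.004819   -0.00913059 -0.9999467 ]
```

View pics/w21.png

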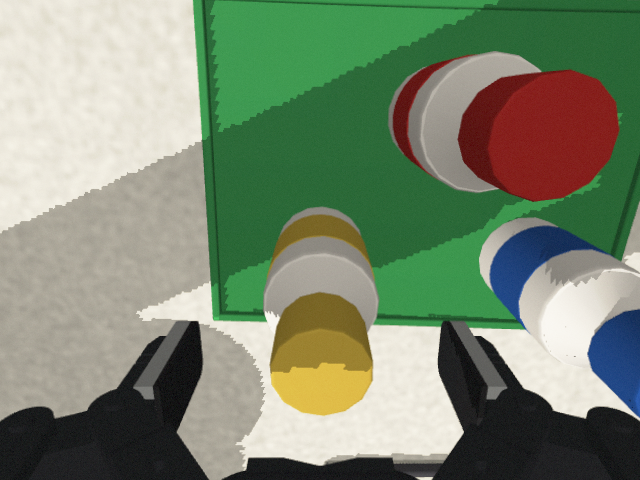

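Well centred between the jaws. Closing and lifting.

jog_arm(
  series=[
    [[0,0,0.001,0,-1],[0,0,0,0,-0.3],[0,0,0,0,0.3],[0,0,0,0,1],[0,0,0,0,1],[0,0,-0.01,0,1],[0,0,-0.025,0,1],[0,0,-0.03,0,1]],
  ],
)

```text
t: 39.7
eef_pos: [0.4112, 0.2732, 0.173]
ee_rot: [0.999, 0.037, -0.0, 0.006]
ft_force: [0.4, -0.0, -1.6]
grip_width: 0.0323
```

```bash
python3 - <<'E'
from plan import *
plan((.4953,-.0927,.175),np.deg2rad(4),vmax=.03)
print(Ro.from_quat(get_obs()['ee_rot']).as_matrix()[:,2])
E
```

```text
t 39.7 pos [0.4112 0.2732 0.173 ] yaw 4.22 tilt -0.99992 f [ 0.4 -0.  -1.6] w 0.0323
13 rows: [[0.0044, 0.0285, -0.0002, 0.0], [0.0044, 0.0285, -0.0002, 0.0], [0.0044, 0.0285, -0.0002, 0.0], [0.0044, 0.0285, -0.0002, 0.0], [0.0044, 0.0285, -0.0002, 0.0], [0.0044, 0.0285, -0.0002, 0.0], [0.0044, 0.0285, -0.0002, 0.0], [0.0044, 0.0285, -0.0002, 0.0], [0.0044, 0.0285, -0.0002, 0.0], [0.0045, 0.0285, -0.0002, 0.0], [0.0045, 0.0285, -0.0002, 0.0], [0.0045, 0.0285, -0.0002, 0.0], [0.0045, 0.0285, -0.0002, 0.0]]
[-4.28990089e-04 -1.26146600e-02 -9.99920340e-01]
```

jog_arm(
  series=[
    [[0.002,0.015,-0.002,0,1],[0.004,0.028,-0.001,0,1],[0.005,0.03,-0.001,0,1],[0.005,0.03,-0.001,0,1],[0.005,0.03,-0.001,0,1],[0.005,0.03,-0.001,0,1],[0.005,0.03,-0.001,0,1],[0.005,0.03,-0.001,0,1]],
  ],
)

```text
t: 40.7
eef_pos: [0.4609, 0.0417, 0.18]
ee_rot: [0.999, 0.038, -0.004, 0.008]
ft_force: [-0.0, 0.4, -2.2]
grip_width: 0.0325
```

jog_arm(
  series=[
    [[0.004,0.03,-0.001,0,1],[0.004,0.03,-0.001,0,1],[0.004,0.03,0,0,1],[0.004,0.028,0,0,1],[0.002,0.015,0,0,1],[0,0,0,0,1]],
  ],
)

```text
t: 41.45
eef_pos: [0.4824, -0.1, 0.1771]
ee_rot: [0.999, 0.034, -0.01, 0.008]
ft_force: [0.4, 0.2, -2.1]
grip_width: 0.0324
```

```bash
python3 - <<'E'
from plan import *
plan((.4953,-.0927,.125),np.deg2rad(4),vmax=.02)
print(Ro.from_quat(get_obs()['ee_rot']).as_matrix()[:,2])
f=grab_frame('wrist');save(f,'w22')
E
```

```text
t 41.45 pos [ 0.4824 -0.1     0.1771] yaw 3.86 tilt -0.99966 f [ 0.4  0.2 -2.1] w 0.0324
3 rows: [[0.0044, -0.0022, 0.0174, -0.001], [0.0044, -0.0021, 0.0174, -0.001], [0.0044, -0.0021, 0.0174, -0.001]]
[-0.0203377  -0.01647435 -0.99965743]
```

View pics/w22.png

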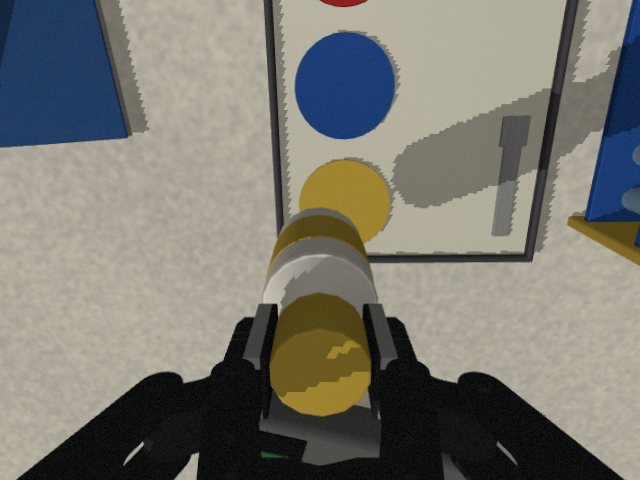

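jog_arm(
  series=[
    [[0.005,-0.002,0.015,0,1],[0.005,-0.002,0.016,0,1],[0.004,-0.002,0.015,0,1],[0,0,0.006,0,1],[0,0,0,0,1],[0,0,0,0,1]],
  ],
)

```text
t: 42.25
eef_pos: [0.4942, -0.0888, 0.1201]
ee_rot: [0.999, 0.037, -0.012, 0.007]
ft_force: [0.2, 0.1, -1.2]
grip_width: 0.0325
```

```bash
python3 - <<'E'
from plan import *
plan((.497,-.0927,.115),np.deg2rad(4),vmax=.02)
print(Ro.from_quat(get_obs()['ee_rot']).as_matrix()[:,2])
f=grab_frame('wrist');save(f,'w23')
E
```

```text
t 42.25 pos [ 0.4942 -0.0888  0.1201] yaw 4.27 tilt -0.99962 f [ 0.2  0.1 -1.2] w 0.0325
1 rows: [[0.0025, 0.0041, 0.0051, 0.005]]
[-0.02317354 -0.01488568 -0.99962063]
```

View pics/w23.png

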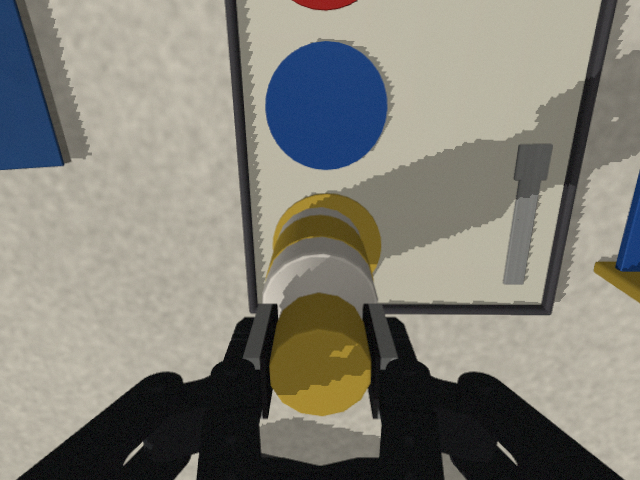

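The pad spans 273–382 px and the foot is centred near 320, so shift about +3.5 mm in x.

jog_arm(
  series=[
    [[0.004,0.003,0.003,0,1],[0,0,0.002,0,1],[0,0,0,0,1]],
  ],
)

```text
t: 42.68
eef_pos: [0.4994, -0.0923, 0.1159]
ee_rot: [0.999, 0.037, -0.011, 0.007]
ft_force: [-0.1, 0.7, -0.7]
grip_width: 0.0324
```

jog_arm(
  series=[
    [[0,0,0.002,0,1]],
  ],
)

```text
t: 42.8
eef_pos: [0.4996, -0.0925, 0.1141]
ee_rot: [0.999, 0.037, -0.01, 0.007]
ft_force: [-2.2, -0.6, 12.8]
grip_width: 0.0326
```

jog_arm(
  series=[
    [[0,0,0.002,0,1]],
  ],
)

```text
t: 42.92
eef_pos: [0.4997, -0.0928, 0.114]
ee_rot: [0.999, 0.037, -0.01, 0.008]
ft_force: [-6.4, 0.8, 19.2]
grip_width: 0.0324
```

jog_arm(
  series=[
    [[0,0,0,0,1],[0,0,0,0,0.3],[0,0,0,0,0],[0,0,0,0,-0.5],[0,0,0,0,-1],[0,0,0,0,-1]],
  ],
)

```text
t: 43.68
eef_pos: [0.5001, -0.0929, 0.1144]
ee_rot: [0.999, 0.037, -0.009, 0.008]
ft_force: [0.5, 0.0, -0.3]
grip_width: 0.0854
```

jog_arm(
  series=[
    [[0,0,-0.01,0,-1],[0,0,-0.03,0,-1],[0,0,-0.03,0,-1],[0,0,0,0,-1]],
  ],
)

```text
t: 44.18
eef_pos: [0.5016, -0.0917, 0.1879]
ee_rot: [0.999, 0.037, -0.009, 0.008]
ft_force: [0.7, -0.6, -1.1]
grip_width: 0.0854
```

```bash
python3 - <<'E'
from cap import *
from plan import *
plan((.532,.23,.18),np.deg2rad(4),vmax=.035)
print(Ro.from_quat(get_obs()['ee_rot']).as_matrix()[:,2])
f=grab_frame('wrist');save(f,'w24')
b,s,p=capblob(f,'yellow',.4953,-.0927);print(s,fit(CAP,[(f,b)],(.4953,-.0927),.007))
E
```

```text
t 44.175 pos [ 0.5016 -0.0917  0.1879] yaw 4.21 tilt -0.99971 f [ 0.7 -0.6 -1.1] w 0.0854
10 rows: [[0.0054, -0.0319, 0.0008, 0.0], [0.0054, -0.0319, 0.0008, 0.0], [0.0054, -0.0319, 0.0008, 0.0], [0.0054, -0.0319, 0.0008, 0.0], [0.0053, -0.0319, 0.0008, 0.0], [0.0053, -0.0319, 0.0008, 0.0], [0.0053, -0.0319, 0.0008, 0.0], [0.0053, -0.0319, 0.0008, 0.0], [0.0053, -0.0319, 0.0008, 0.0], [0.0053, -0.0319, 0.0008, 0.0]]
[-0.01705676 -0.01676872 -0.9997139 ]
[ 280  233   67   76 4037] (array([ 0.4967754 , -0.09351194]), np.float64(0.0880957759204879))
```

View pics/w24.png

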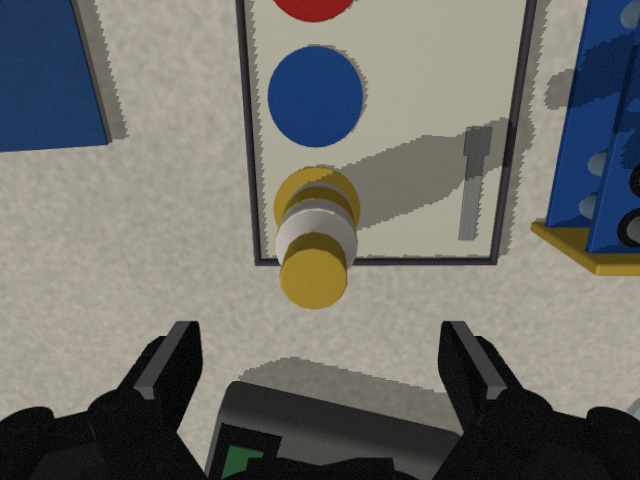

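Yellow stands centred on its pad, cap at (313,270), fitted within about 2 mm. Now blue.

jog_arm(
  series=[
    [[0.003,-0.018,0,0,-1],[0.006,-0.034,0,0,-1],[0.006,-0.034,0,0,-1],[0.006,-0.034,0,0,-1],[0.006,-0.034,0,0,-1],[0.006,-0.034,0,0,-1],[0.006,-0.034,0,0,-1],[0.006,-0.034,0,0,-1]],
  ],
)

```text
t: 45.22
eef_pos: [0.52, 0.18, 0.1719]
ee_rot: [0.999, 0.036, -0.019, 0.007]
ft_force: [0.1, -0.4, 0.0]
grip_width: 0.0856
```

jog_arm(
  series=[
    [[0.005,-0.03,0,0,-1],[0.005,-0.03,0,0,-1],[0,0,0,0,-1],[0,0,0,0,-1]],
  ],
)

```text
t: 45.72
eef_pos: [0.5203, 0.2478, 0.1648]
ee_rot: [0.999, 0.04, -0.024, 0.009]
ft_force: [0.9, 0.3, 0.2]
grip_width: 0.0852
```

```bash
python3 - <<'E'
from cap import *
from plan import *
plan((.532,.276,.11),np.deg2rad(4),vmax=.03)
print(Ro.from_quat(get_obs()['ee_rot']).as_matrix()[:,2])
f=grab_frame('wrist');save(f,'w25')
b,s,p=capblob(f,'blue',.532,.276,.004);print(s,p,fit(CAP,[(f,b)],(.532,.276),.004))
E
```

```text
t 45.725 pos [0.5203 0.2478 0.1648] yaw 4.56 tilt -0.9987 f [0.9 0.3 0.2] w 0.0852
3 rows: [[0.0046, -0.0091, 0.0183, 0.003], [0.0046, -0.0091, 0.0183, 0.003], [0.0046, -0.0091, 0.0183, 0.003]]
[-0.04720987 -0.01941423 -0.99869631]
[ 319  186   78   85 5103] [357.77765697 232.5195831 ] (array([0.53177961, 0.27611383]), np.float64(0.10833478944609476))
```

View pics/w25.png

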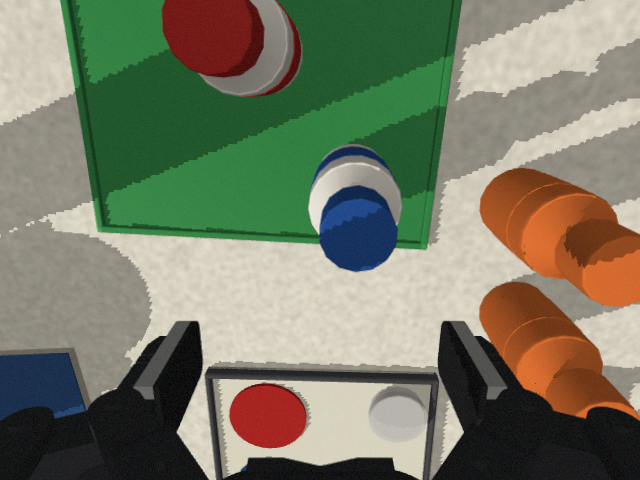

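jog_arm(
  series=[
    [[0.008,-0.014,0.003,0,-1],[0.007,-0.012,0.012,0,-1],[0.001,0,0.015,0,-1],[0.001,0,0.012,0,-1],[0,0,0,0,-1]],
  ],
)

```text
t: 46.4
eef_pos: [0.5337, 0.2736, 0.1172]
ee_rot: [0.999, 0.038, -0.025, 0.009]
ft_force: [-0.3, 0.6, 0.7]
grip_width: 0.0852
```

```bash
python3 - <<'E'
from plan import *
plan((.532,.276,.109),np.deg2rad(4),vmax=.03)
print(Ro.from_quat(get_obs()['ee_rot']).as_matrix()[:,2])
E
```

```text
t 46.4 pos [0.5337 0.2736 0.1172] yaw 4.35 tilt -0.99856 f [-0.3  0.6  0.7] w 0.0852
1 rows: [[-0.0015, -0.0025, 0.0082, 0.006]]
[-0.04970853 -0.02034038 -0.99855662]
```

jog_arm(
  series=[
    [[-0.001,-0.003,0.005,0,-1],[0,0,0.003,0,-1],[0,0,0,0,-1]],
  ],
)

```text
t: 46.78
eef_pos: [0.5322, 0.2762, 0.1093]
ee_rot: [0.999, 0.038, -0.025, 0.009]
ft_force: [0.4, -0.3, 0.4]
grip_width: 0.0851
```

```bash
python3 - <<'E'
from plan import *
plan((.532,.276,.108),np.deg2rad(4),vmax=.03)
print(Ro.from_quat(get_obs()['ee_rot']).as_matrix()[:,2])
f=grab_frame('wrist');save(f,'w26')
E
```

```text
t 46.775 pos [0.5322 0.2762 0.1093] yaw 4.31 tilt -0.9986 f [ 0.4 -0.3  0.4] w 0.0851
1 rows: [[-0.0002, 0.0002, 0.0013, 0.005]]
[-0.04897796 -0.01993526 -0.99860089]
```

View pics/w26.png

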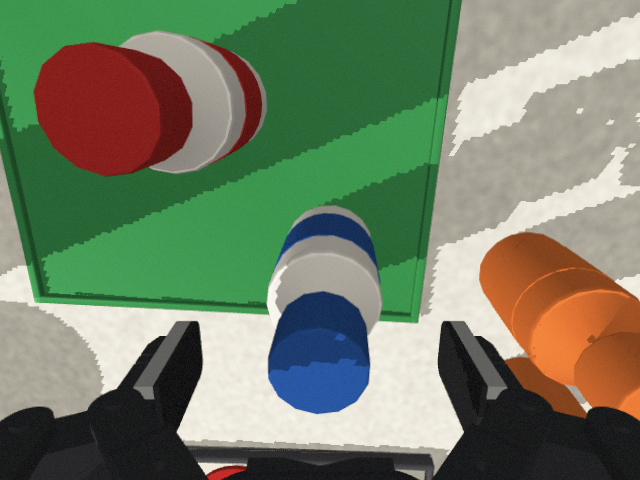

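Blue's cap is centred between the jaws. Closing and lifting.

jog_arm(
  series=[
    [[0,0,0.001,0,-1],[0,0,0,0,-0.3],[0,0,0,0,0.3],[0,0,0,0,1],[0,0,0,0,1],[0,0,-0.01,0,1],[0,0,-0.025,0,1],[0,0,-0.03,0,1]],
  ],
)

```text
t: 47.82
eef_pos: [0.5336, 0.2765, 0.1733]
ee_rot: [0.999, 0.038, -0.028, 0.01]
ft_force: [0.3, -0.6, -1.3]
grip_width: 0.0328
```

```bash
python3 - <<'E'
from plan import *
plan((.489,-.013,.175),np.deg2rad(4),vmax=.03)
print(Ro.from_quat(get_obs()['ee_rot']).as_matrix()[:,2])
E
```

```text
t 47.825 pos [0.5336 0.2765 0.1733] yaw 4.3 tilt -0.99826 f [ 0.3 -0.6 -1.3] w 0.0328
10 rows: [[-0.0066, 0.0285, -0.0002, 0.001], [-0.0066, 0.0285, -0.0002, 0.001], [-0.0066, 0.0285, -0.0002, 0.001], [-0.0066, 0.0285, -0.0002, 0.001], [-0.0066, 0.0286, -0.0002, 0.001], [-0.0065, 0.0286, -0.0002, 0.001], [-0.0065, 0.0286, -0.0002, 0.001], [-0.0065, 0.0286, -0.0002, 0.001], [-0.0065, 0.0286, -0.0002, 0.001], [-0.0065, 0.0286, -0.0002, 0.001]]
[-0.05444612 -0.02283246 -0.99825563]
```

jog_arm(
  series=[
    [[-0.003,0.015,-0.002,0,1],[-0.006,0.027,-0.001,0,1],[-0.007,0.029,-0.001,0,1],[-0.007,0.029,-0.001,0,1],[-0.007,0.029,-0.001,0,1],[-0.007,0.029,-0.001,0,1],[-0.007,0.029,-0.001,0,1],[-0.007,0.029,-0.001,0,1]],
  ],
)

```text
t: 48.82
eef_pos: [0.4924, 0.0456, 0.1837]
ee_rot: [0.999, 0.038, -0.033, 0.012]
ft_force: [0.0, -0.0, -2.0]
grip_width: 0.0326
```

jog_arm(
  series=[
    [[-0.006,0.029,-0.001,0,1],[-0.006,0.029,0,0,1],[-0.003,0.015,0,0,1],[0,0,0,0,1],[0,0,0,0,1]],
  ],
)

```text
t: 49.45
eef_pos: [0.477, -0.0341, 0.1833]
ee_rot: [0.999, 0.035, -0.037, 0.012]
ft_force: [0.1, 0.2, -1.9]
grip_width: 0.0324
```

```bash
python3 - <<'E'
from plan import *
plan((.4886,-.0128,.12),np.deg2rad(4),vmax=.02)
print(Ro.from_quat(get_obs()['ee_rot']).as_matrix()[:,2])
f=grab_frame('wrist');save(f,'w27')
E
```

```text
t 49.45 pos [ 0.477  -0.0341  0.1833] yaw 4.01 tilt -0.99697 f [ 0.1  0.2 -1.9] w 0.0324
4 rows: [[0.0033, -0.0051, 0.0158, 0.0], [0.0033, -0.0051, 0.0158, 0.0], [0.0033, -0.0051, 0.0158, 0.0], [0.0033, -0.0051, 0.0158, 0.0]]
[-0.07317993 -0.02652952 -0.99696584]
```

View pics/w27.png

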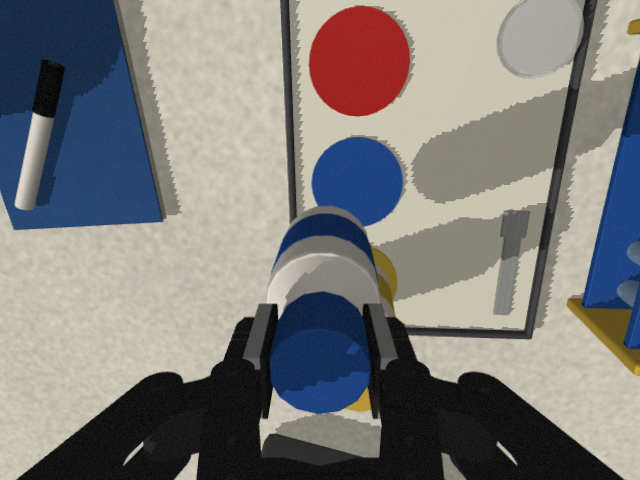

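jog_arm(
  series=[
    [[0.008,-0.01,0.005,0,1],[0.006,-0.006,0.014,0,1],[0.003,-0.003,0.015,0,1],[0.002,0,0.015,0,1],[0,0,0.008,0,1],[0,0,0,0,1],[0,0,0,0,1]],
  ],
)

```text
t: 50.38
eef_pos: [0.4909, -0.0102, 0.1184]
ee_rot: [0.998, 0.039, -0.039, 0.012]
ft_force: [-0.0, -0.1, -0.9]
grip_width: 0.0325
```

```bash
python3 - <<'E'
from plan import *
plan((.491,-.0122,.116),np.deg2rad(4),vmax=.02)
print(Ro.from_quat(get_obs()['ee_rot']).as_matrix()[:,2])
f=grab_frame('wrist');save(f,'w28')
E
```

```text
t 50.375 pos [ 0.4909 -0.0102  0.1184] yaw 4.38 tilt -0.99672 f [-0.  -0.1 -0.9] w 0.0325
1 rows: [[-0.0, 0.002, 0.0024, 0.007]]
[-0.07653564 -0.02643737 -0.99671629]
```

View pics/w28.png

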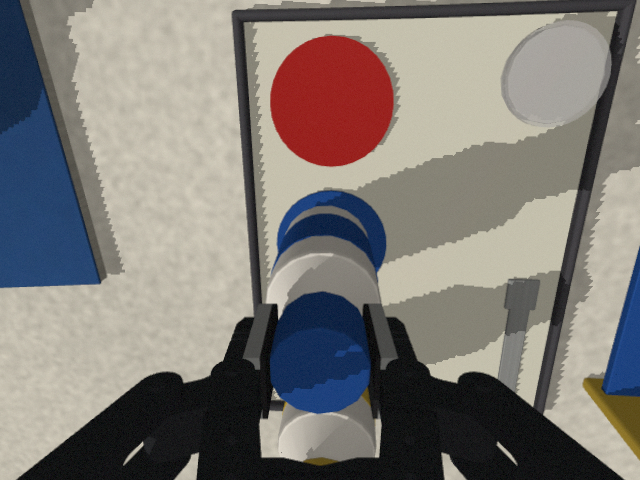

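The foot is within a few millimetres of the pad's centre (331 px). Lowering.

jog_arm(
  series=[
    [[0.002,0.002,0.003,0,1],[0,0,0,0,1],[0,0,0.002,0,1]],
  ],
)

```text
t: 50.8
eef_pos: [0.494, -0.0128, 0.1153]
ee_rot: [0.999, 0.038, -0.037, 0.012]
ft_force: [-4.2, 0.5, 14.3]
grip_width: 0.0325
```

jog_arm(
  series=[
    [[0,0,0.002,0,1]],
  ],
)

```text
t: 50.92
eef_pos: [0.494, -0.0129, 0.1153]
ee_rot: [0.999, 0.038, -0.036, 0.012]
ft_force: [-4.8, -0.5, 15.7]
grip_width: 0.0326
```

jog_arm(
  series=[
    [[0,0,0,0,1],[0,0,0,0,0.3],[0,0,0,0,0],[0,0,0,0,-0.5],[0,0,0,0,-1],[0,0,0,0,-1]],
  ],
)

```text
t: 51.68
eef_pos: [0.4947, -0.0131, 0.1159]
ee_rot: [0.999, 0.038, -0.035, 0.012]
ft_force: [0.3, 0.4, 0.0]
grip_width: 0.0858
```

jog_arm(
  series=[
    [[0,0,-0.01,0,-1],[0,0,-0.03,0,-1],[0,0,-0.03,0,-1],[0,0,0,0,-1]],
  ],
)

```text
t: 52.18
eef_pos: [0.4999, -0.0111, 0.1891]
ee_rot: [0.999, 0.038, -0.035, 0.012]
ft_force: [0.9, -0.1, -0.9]
grip_width: 0.0854
```

```bash
python3 - <<'E'
from cap import *
from plan import *
plan((.468,.31,.18),np.deg2rad(4),vmax=.035)
print(Ro.from_quat(get_obs()['ee_rot']).as_matrix()[:,2])
f=grab_frame('wrist');save(f,'w29')
b,s,p=capblob(f,'blue',.4886,-.0128);print(s,fit(CAP,[(f,b)],(.4886,-.0128),.007))
E
```

```text
t 52.175 pos [ 0.4999 -0.0111  0.1891] yaw 4.32 tilt -0.99724 f [ 0.9 -0.1 -0.9] w 0.0854
10 rows: [[-0.0008, -0.0323, 0.0009, 0.001], [-0.0008, -0.0323, 0.0009, 0.001], [-0.0008, -0.0323, 0.0009, 0.001], [-0.0008, -0.0323, 0.0009, 0.001], [-0.0008, -0.0323, 0.0009, 0.001], [-0.0009, -0.0323, 0.0009, 0.001], [-0.0009, -0.0323, 0.0009, 0.001], [-0.0009, -0.0323, 0.0009, 0.001], [-0.0009, -0.0323, 0.0009, 0.001], [-0.0009, -0.0323, 0.0009, 0.001]]
[-0.06912086 -0.02698571 -0.99724324]
[ 280  231   65   76 3946] (array([ 0.49056654, -0.01468143]), np.float64(0.0986237222317401))
```

View pics/w29.png

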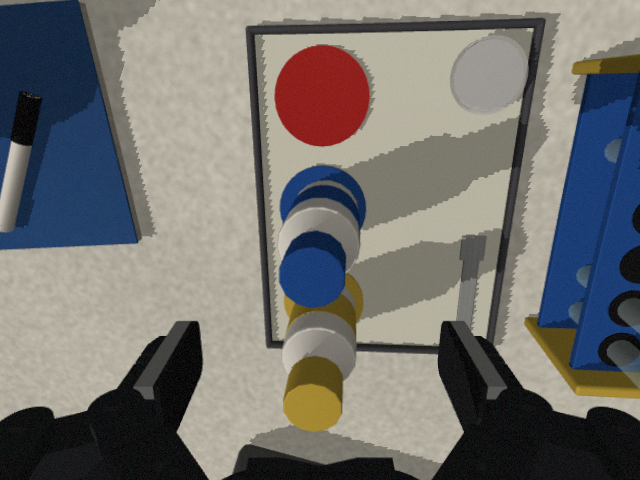

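Blue is on its pad, fitted 2.7 mm off centre. Now the red bottle. I use faster rows, since those reduced the tool tilt in this direction earlier.

jog_arm(
  series=[
    [[-0.004,-0.03,0,0,-1],[-0.003,-0.054,0,0,-1],[-0.003,-0.056,0,0,-1],[-0.003,-0.056,0,0,-1],[-0.003,-0.056,0,0,-1],[-0.003,-0.04,0,0,-1],[0,0,0,0,-1],[0,0,0,0,-1]],
  ],
)

```text
t: 53.22
eef_pos: [0.4527, 0.2843, 0.1737]
ee_rot: [0.998, 0.036, -0.042, 0.015]
ft_force: [-0.8, -0.6, -0.1]
grip_width: 0.0856
```

```bash
python3 - <<'E'
from cap import *
from plan import *
plan((.468,.353,.11),np.deg2rad(4),vmax=.03)
print(Ro.from_quat(get_obs()['ee_rot']).as_matrix()[:,2])
f=grab_frame('wrist');save(f,'w30')
b,s,p=capblob(f,'red',.468,.353,.004);print(s,p,fit(CAP,[(f,b)],(.468,.353),.004))
E
```

```text
t 53.225 pos [0.4527 0.2843 0.1737] yaw 4.09 tilt -0.99595 f [-0.8 -0.6 -0.1] w 0.0856
4 rows: [[0.005, -0.0169, 0.0159, 0.0], [0.005, -0.0169, 0.0159, 0.0], [0.005, -0.0169, 0.0159, 0.0], [0.005, -0.0169, 0.0159, 0.0]]
[-0.0836078  -0.03312348 -0.99594808]
[ 341   95   82   85 5335] [380.18609138 135.76303722] (array([0.4676197 , 0.35215284]), np.float64(0.08748824082784568))
```

View pics/w30.png

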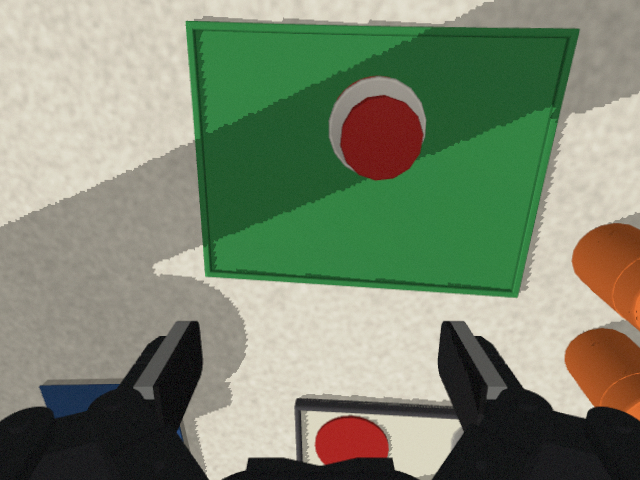

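The tilt is now about 5°, so I try to work it off: slow lift, then fast descent in free space.

jog_arm(
  series=[
    [[0.003,-0.008,-0.015,0,-1],[0.003,-0.008,-0.015,0,-1],[0.003,-0.008,-0.015,0,-1],[0,0,-0.015,0,-1],[0,0,-0.015,0,-1],[0,0,0,0,-1]],
  ],
)

```text
t: 54.02
eef_pos: [0.4685, 0.3022, 0.2475]
ee_rot: [0.998, 0.029, -0.045, 0.016]
ft_force: [-0.4, -0.1, 0.1]
grip_width: 0.0856
```

```bash
python3 - <<'E'
from plan import *
plan((.468,.353,.11),np.deg2rad(4),vmax=.03)
print(Ro.from_quat(get_obs()['ee_rot']).as_matrix()[:,2],get_obs()['joints'])
E
```

```text
t 54.025 pos [0.4685 0.3022 0.2475] yaw 3.24 tilt -0.99548 f [-0.4 -0.1  0.1] w 0.0856
5 rows: [[0.0005, -0.0101, 0.0275, -0.003], [0.0005, -0.0101, 0.0275, -0.003], [0.0005, -0.0101, 0.0275, -0.003], [0.0005, -0.0101, 0.0275, -0.003], [0.0006, -0.0101, 0.0275, -0.003]]
[-0.08808526 -0.03548597 -0.99548065] [0.56411199 0.43125887 0.2694824  1.50258076 0.01710909 2.07626863]
```

jog_arm(
  series=[
    [[0,0,0.04,0,-1],[0,0,0.045,0,-1],[0,0,0,0,-1]],
  ],
)

```text
t: 54.4
eef_pos: [0.4613, 0.2959, 0.16]
ee_rot: [0.999, 0.026, -0.045, 0.017]
ft_force: [1.1, 0.3, -0.1]
grip_width: 0.0851
```

```bash
python3 - <<'E'
from plan import *
plan((.468,.353,.11),np.deg2rad(4),vmax=.03)
print(Ro.from_quat(get_obs()['ee_rot']).as_matrix()[:,2],get_obs()['joints'])
E
```

```text
t 54.4 pos [0.4613 0.2959 0.16  ] yaw 2.95 tilt -0.99543 f [ 1.1  0.3 -0.1] w 0.0851
3 rows: [[0.0032, -0.0189, 0.0167, -0.006], [0.0033, -0.0189, 0.0167, -0.006], [0.0034, -0.0189, 0.0167, -0.006]]
[-0.08853901 -0.03563791 -0.99543497] [0.56135623 0.45728141 0.07897095 1.28656066 0.01696451 2.07839624]
```

jog_arm(
  series=[
    [[-0.045,0,0,0,-1],[-0.045,0,0,0,-1],[0,0,0,0,-1]],
  ],
)

```text
t: 54.78
eef_pos: [0.372, 0.2905, 0.171]
ee_rot: [0.999, 0.025, -0.044, 0.016]
ft_force: [1.1, 0.3, 0.1]
grip_width: 0.0854
```

```bash
python3 - <<'E'
from plan import *
plan((.468,.353,.16),np.deg2rad(4),vmax=.012)
print(Ro.from_quat(get_obs()['ee_rot']).as_matrix()[:,2],get_obs()['joints'])
E
```

```text
t 54.775 pos [0.372  0.2905 0.171 ] yaw 2.74 tilt -0.9957 f [1.1 0.3 0.1] w 0.0854
10 rows: [[0.0099, -0.0058, 0.0011, -0.002], [0.0099, -0.0058, 0.0011, -0.002], [0.0099, -0.0057, 0.0011, -0.002], [0.0099, -0.0057, 0.0011, -0.002], [0.0099, -0.0057, 0.0011, -0.002], [0.01, -0.0057, 0.0011, -0.002], [0.01, -0.0056, 0.0011, -0.002], [0.01, -0.0056, 0.0011, -0.002], [0.01, -0.0056, 0.0011, -0.002], [0.01, -0.0056, 0.0011, -0.002]]
[-0.0863796  -0.03353732 -0.99569765] [ 0.64770663  0.3021011  -0.12369087  1.23427172  0.02537565  2.16821026]
```

jog_arm(
  series=[
    [[0.016,-0.007,0,0,-1],[0.016,-0.007,0,0,-1],[0.016,-0.007,0,0,-1],[0.016,-0.007,0,0,-1],[0.016,-0.007,0,0,-1],[0,0,0,0,-1]],
  ],
)

```text
t: 55.52
eef_pos: [0.4623, 0.3324, 0.1729]
ee_rot: [0.999, 0.022, -0.035, 0.011]
ft_force: [0.1, 0.4, -0.1]
grip_width: 0.0852
```

```bash
python3 - <<'E'
from plan import *
plan((.468,.353,.16),np.deg2rad(4),vmax=.012)
print(Ro.from_quat(get_obs()['ee_rot']).as_matrix()[:,2],get_obs()['joints'])
E
```

```text
t 55.525 pos [0.4623 0.3324 0.1729] yaw 2.54 tilt -0.99731 f [ 0.1  0.4 -0.1] w 0.0852
3 rows: [[0.0022, -0.0068, 0.0043, -0.009], [0.0023, -0.0068, 0.0043, -0.009], [0.0023, -0.0067, 0.0043, -0.009]]
[-0.06958799 -0.02311629 -0.99730795] [0.61275106 0.4715734  0.13861294 1.30813182 0.02111231 2.13778629]
```

That slow outward motion cut the tilt from 0.093 to 0.073, so repeat it once.

jog_arm(
  series=[
    [[-0.045,0.01,0,0,-1],[-0.045,0.01,0,0,-1],[0.012,0,0,0,-1],[0.012,0,0,0,-1],[0.012,-0.002,0,0,-1],[0.012,-0.002,0,0,-1],[0.012,-0.002,0,0,-1],[0.012,-0.002,0,0,-1]],
  ],
)

```text
t: 56.52
eef_pos: [0.4511, 0.3191, 0.1763]
ee_rot: [0.999, 0.02, -0.033, 0.01]
ft_force: [-0.2, -0.3, 0.1]
grip_width: 0.0853
```

```bash
python3 - <<'E'
from cap import *
from plan import *
plan((.468,.353,.16),np.deg2rad(4),vmax=.02)
print(Ro.from_quat(get_obs()['ee_rot']).as_matrix()[:,2])
f=grab_frame('wrist');save(f,'w31')
b,s,p=capblob(f,'red',.468,.353,.004);print(s,p,fit(CAP,[(f,b)],(.468,.353),.004))
E
```

```text
t 56.525 pos [0.4511 0.3191 0.1763] yaw 2.31 tilt -0.99762 f [-0.2 -0.3  0.1] w 0.0853
3 rows: [[0.0061, -0.011, 0.0054, -0.01], [0.0062, -0.011, 0.0054, -0.01], [0.0063, -0.0109, 0.0054, -0.01]]
[-0.06582628 -0.0203597  -0.99762337]
[ 333  172   75   81 4664] [369.33348519 212.46898811] (array([0.46771731, 0.35206513]), np.float64(0.09915000482951797))
```

jog_arm(
  series=[
    [[0.01,-0.016,0.005,-0.01,-1],[0.008,-0.014,0.012,-0.01,-1],[0.002,-0.002,0.015,0,-1],[0.001,0,0.015,0,-1],[0.001,0,0.01,0,-1],[0,0,0,0,-1]],
  ],
)

```text
t: 57.32
eef_pos: [0.4687, 0.3508, 0.1114]
ee_rot: [0.999, 0.03, -0.035, 0.011]
ft_force: [0.3, -1.1, -0.4]
grip_width: 0.0854
```

```bash
python3 - <<'E'
from plan import *
plan((.4678,.3525,.109),vmax=.02)
print(Ro.from_quat(get_obs()['ee_rot']).as_matrix()[:,2])
E
```

```text
t 57.325 pos [0.4687 0.3508 0.1114] yaw 3.42 tilt -0.99735 f [ 0.3 -1.1 -0.4] w 0.0854
1 rows: [[-0.0008, -0.0018, 0.0024, 0.0]]
[-0.06887703 -0.0235668  -0.99734676]
```

jog_arm(
  series=[
    [[-0.001,-0.002,0.003,0,-1],[0,0,0,0,-1],[0,0,0,0,-1]],
  ],
)

```text
t: 57.7
eef_pos: [0.4678, 0.3529, 0.1097]
ee_rot: [0.999, 0.03, -0.034, 0.01]
ft_force: [-0.5, -0.0, 0.1]
grip_width: 0.0853
```

```bash
python3 - <<'E'
from plan import *
plan((.4678,.3525,.109),vmax=.02)
f=grab_frame('wrist');save(f,'w32')
E
```

```text
t 57.7 pos [0.4678 0.3529 0.1097] yaw 3.4 tilt -0.99751 f [-0.5 -0.   0.1] w 0.0853
1 rows: [[-0.0, 0.0004, 0.0007, 0.0]]
```

View pics/w32.png

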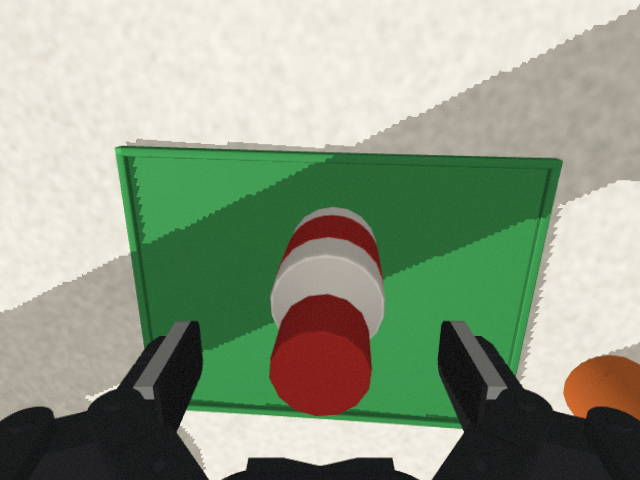

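Red's cap is centred at (321,380). Gripping and lifting.

jog_arm(
  series=[
    [[0,0,0.001,0,-1],[0,0,0,0,-0.3],[0,0,0,0,0.3],[0,0,0,0,1],[0,0,0,0,1],[0,0,-0.01,0,1],[0,0,-0.025,0,1],[0,0,-0.03,0,1]],
  ],
)

```text
t: 58.75
eef_pos: [0.4704, 0.353, 0.173]
ee_rot: [0.999, 0.03, -0.037, 0.012]
ft_force: [0.7, -0.1, -2.1]
grip_width: 0.0328
```

```bash
python3 - <<'E'
from plan import *
plan((.4816,.0672,.175),np.deg2rad(4),vmax=.03)
print(Ro.from_quat(get_obs()['ee_rot']).as_matrix()[:,2])
E
```

```text
t 58.75 pos [0.4704 0.353  0.173 ] yaw 3.38 tilt -0.99701 f [ 0.7 -0.1 -2.1] w 0.0328
10 rows: [[-0.0006, 0.0286, -0.0002, -0.001], [-0.0006, 0.0286, -0.0002, -0.001], [-0.0006, 0.0286, -0.0002, -0.001], [-0.0007, 0.0286, -0.0002, -0.001], [-0.0007, 0.0286, -0.0002, -0.001], [-0.0007, 0.0286, -0.0002, -0.001], [-0.0008, 0.0286, -0.0002, -0.001], [-0.0008, 0.0286, -0.0002, -0.001], [-0.0008, 0.0286, -0.0002, -0.001], [-0.0008, 0.0286, -0.0002, -0.001]]
[-0.07265306 -0.02648368 -0.99700559]
```

jog_arm(
  series=[
    [[0,0.015,-0.002,0,1],[-0.001,0.027,-0.001,0,1],[-0.001,0.029,-0.001,0,1],[-0.001,0.029,-0.001,0,1],[-0.001,0.029,-0.001,0,1],[-0.001,0.029,-0.001,0,1],[-0.001,0.029,-0.001,0,1],[-0.001,0.025,-0.001,0,1]],
  ],
)

```text
t: 59.75
eef_pos: [0.4719, 0.1284, 0.1816]
ee_rot: [0.999, 0.03, -0.041, 0.015]
ft_force: [0.1, -0.1, -1.5]
grip_width: 0.0326
```

jog_arm(
  series=[
    [[0,0.015,0,0,1],[0,0,0,0,1],[0,0,0,0,1]],
  ],
)

```text
t: 60.12
eef_pos: [0.4709, 0.1105, 0.1803]
ee_rot: [0.999, 0.028, -0.043, 0.015]
ft_force: [-0.3, -0.7, -1.6]
grip_width: 0.0327
```

```bash
python3 - <<'E'
from plan import *
plan((.4816,.0672,.125),np.deg2rad(4),vmax=.02)
print(Ro.from_quat(get_obs()['ee_rot']).as_matrix()[:,2])
f=grab_frame('wrist');save(f,'w33')
E
```

```text
t 60.125 pos [0.4709 0.1105 0.1803] yaw 3.16 tilt -0.99579 f [-0.3 -0.7 -1.6] w 0.0327
4 rows: [[0.0021, 0.011, 0.0138, -0.004], [0.002, 0.011, 0.0138, -0.004], [0.002, 0.011, 0.0138, -0.004], [0.0019, 0.011, 0.0138, -0.004]]
[-0.0858018  -0.03223487 -0.99579062]
```

View pics/w33.png

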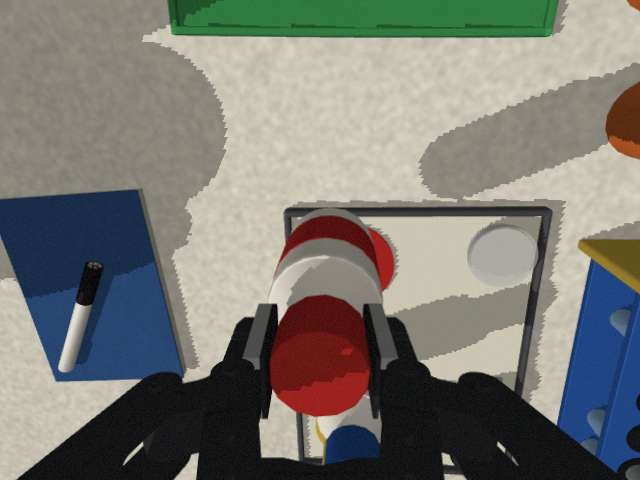

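jog_arm(
  series=[
    [[0.005,0.012,0.004,0,1],[0.004,0.013,0.01,0,1],[0.004,0.01,0.014,0,1],[0.003,0,0.014,0,1],[0,0,0.01,0,1],[0,0,0,0,1],[0,0,0,0,1]],
  ],
)

```text
t: 61.05
eef_pos: [0.4847, 0.0738, 0.1227]
ee_rot: [0.998, 0.03, -0.045, 0.015]
ft_force: [-0.8, 1.4, -1.5]
grip_width: 0.0326
```

```bash
python3 - <<'E'
from plan import *
plan((.484,.068,.116),np.deg2rad(4),vmax=.02)
print(Ro.from_quat(get_obs()['ee_rot']).as_matrix()[:,2])
f=grab_frame('wrist');save(f,'w34')
E
```

```text
t 61.05 pos [0.4847 0.0738 0.1227] yaw 3.32 tilt -0.99554 f [-0.8  1.4 -1.5] w 0.0326
1 rows: [[-0.0011, 0.0057, 0.0067, -0.012]]
[-0.08852141 -0.03266382 -0.99553857]
```

View pics/w34.png

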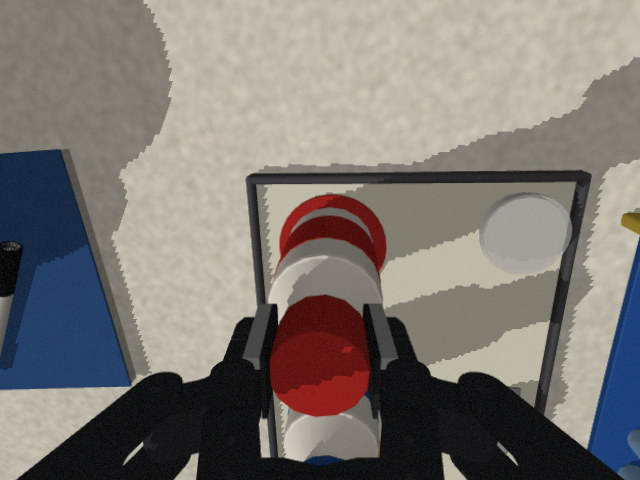

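The foot is nearly centred on the red pad (333 px). Correct y and lower.

jog_arm(
  series=[
    [[0,0.005,0.004,0,1],[0,0,0.001,0,1],[0,0,0,0,1]],
  ],
)

```text
t: 61.48
eef_pos: [0.4853, 0.0686, 0.1186]
ee_rot: [0.998, 0.03, -0.044, 0.015]
ft_force: [-0.1, -0.3, -1.4]
grip_width: 0.0329
```

jog_arm(
  series=[
    [[0,0,0.002,0,1]],
  ],
)

```text
t: 61.6
eef_pos: [0.4853, 0.0686, 0.1168]
ee_rot: [0.999, 0.03, -0.043, 0.015]
ft_force: [-0.4, 0.4, -2.6]
grip_width: 0.0325
```

jog_arm(
  series=[
    [[0,0,0.002,0,1]],
  ],
)

```text
t: 61.72
eef_pos: [0.4852, 0.0685, 0.115]
ee_rot: [0.999, 0.03, -0.043, 0.015]
ft_force: [-2.2, -0.7, 10.5]
grip_width: 0.0332
```

Contact. Releasing and retreating.

jog_arm(
  series=[
    [[0,0,0,0,1],[0,0,0,0,0.3],[0,0,0,0,0],[0,0,0,0,-0.5],[0,0,0,0,-1],[0,0,0,0,-1]],
  ],
)

```text
t: 62.48
eef_pos: [0.4857, 0.0687, 0.1154]
ee_rot: [0.999, 0.03, -0.042, 0.015]
ft_force: [-0.7, 1.2, -0.2]
grip_width: 0.0856
```

jog_arm(
  series=[
    [[0,0,-0.01,0,-1],[0,0,-0.03,0,-1],[0,0,-0.03,0,-1],[0,0,-0.04,0,-1],[0,0,0,0,-1],[0,0,0,0,-1]],
  ],
)

```text
t: 63.22
eef_pos: [0.4953, 0.0724, 0.2308]
ee_rot: [0.999, 0.03, -0.042, 0.015]
ft_force: [0.9, 0.3, 0.1]
grip_width: 0.0852
```

```bash
python3 - <<'E'
from fit import *
from cap import *
from plan import *
plan((.4,0,.25))
f=grab_frame('wrist');save(f,'w35');fs=grab_frame('scene');save(fs,'s10');ft=grab_frame('top');save(ft,'t10')
P={'red':(.4816,.0672),'blue':(.4886,-.0128),'yellow':(.4953,-.0927)}
for c in P:
  for n,g in (('w',f),('s',fs),('t',ft)):
    try:
        b,s,p=capblob(g,c,*P[c]); r=fit(CAP,[(g,b)],P[c],.007); print(c,n,r[0].round(4),round(r[1],2),'off mm',((r[0]-P[c])*1e3).round(1))
    except Exception as e: print(c,n,e)
for r in silhouettes('weight_mid',ft)[:1]: print(r['score'],r['bbox'],fit(WT,[(ft,r['mask'])],(.555,-.3635),.06))
E
```

```text
t 63.225 pos [0.4953 0.0724 0.2308] yaw 3.37 tilt -0.99607 f [0.9 0.3 0.1] w 0.0852
3 rows: [[-0.0331, 0.0222, -0.0064, 0.0], [-0.0331, 0.0222, -0.0064, 0.0], [-0.0331, 0.0222, -0.0064, 0.0]]
red w [0.4825 0.0663] 0.09 off mm [ 0.9 -0.9]
red s [0.4809 0.0631] 0.15 off mm [-0.7 -4.1]
red t [0.4785 0.0573] 0.71 off mm [-3.1 -9.9]
blue w [ 0.4911 -0.0153] 0.1 off mm [ 2.5 -2.5]
blue s [ 0.4883 -0.0185] 0.16 off mm [-0.3 -5.7]
blue t [ 0.4909 -0.0159] 0.15 off mm [ 2.3 -3.1]
yellow w [ 0.497  -0.0954] 0.23 off mm [ 1.7 -2.7]
yellow s [ 0.4942 -0.0981] 0.16 off mm [-1.1 -5.4]
yellow t [ 0.4973 -0.0955] 0.13 off mm [ 2.  -2.8]
0.58 [514.8, 235.3, 546.7, 259.1] (array([ 0.55616602, -0.36640918]), np.float64(0.15410958904109584))
```

View pics/s10.png

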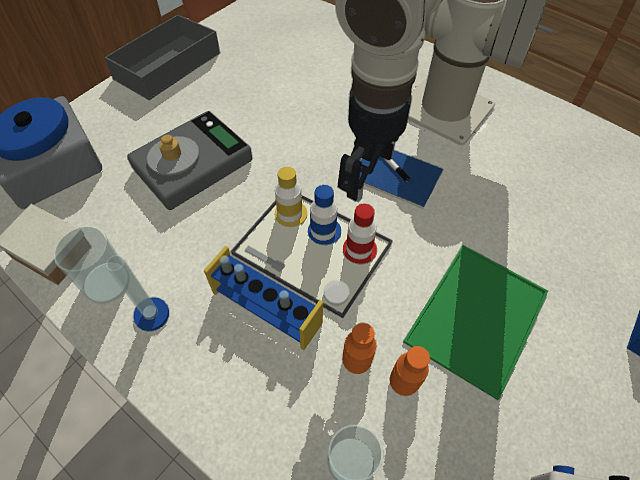

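View pics/w35.png

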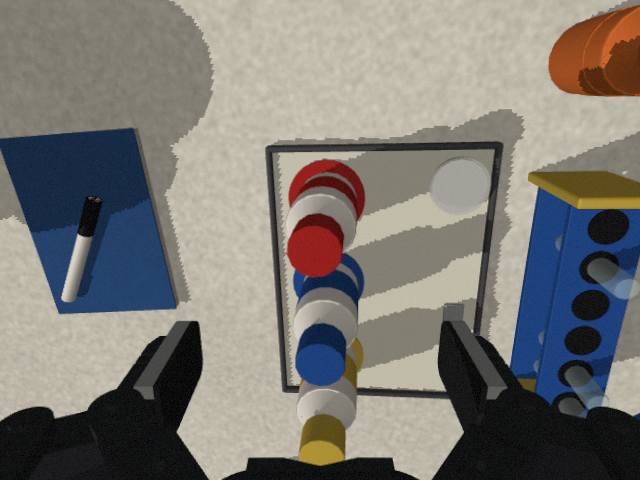

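All three bottles stand upright on pads of their own colour: yellow (288,195), blue (324,213), red (363,233) in the scene view. The weight stands on the pan at (170,148), the green tray is empty, and the gripper is open and clear. Handing in.

```bash
python3 -c "
from rig import finish_job; print(finish_job())"
```

```text
the job is handed in; nothing more can be done
None
```

I moved all three bottles to the green tray, set the brass weight on the balance pan, put each bottle back on its own pad, and handed the job in. The clock stood at 63 s of the 141 s allowed; no verdict was reported.

**Bottles:** the last pictures show all three upright on their own pads, with the gripper open and clear about 11 cm above the red bottle. The wrist camera puts them 1.3 mm (red), 3.5 mm (blue) and 3.2 mm (yellow) from the pad centres.

**Weight:** it stands upright on the pan. The wrist view after release put it within 1 mm of the pan's centre, and the last top view within about 3 mm. The 2 mm calibration error comes on top of these figures.

**Checks that disagreed:**
- **Scene camera:** it read the bottles 4–6 mm off centre, but it also read the bare pads 2–3 mm off in the same direction.
- **Top view of red:** this fit was useless because the arm hid the bottle (fit error 0.71), so I ignored its 10 mm reading.
- **Top view of the weight:** this fit was also weak (error 0.15).

**Other problems:**
- **Tool tilt:** the tool picked up as much as 5° during the moves, so the red and blue bottles were set down leaning slightly and stood straight on release.
- **First set-down:** lowering the red bottle on the green tray briefly reached 37 N at the wrist. After that no set-down read over 20 N.

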